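# Draw the culture cabinet's vent flap shut with the hook pole

## Task

The vent flap of the culture cabinet is tipped open. Take the hook pole from its rest, drop its hook into the orange ring eye on the flap, and draw the flap fully shut with the hook; keep a steady pull of 15 to 20 N on the shut flap for a second to seat its seal, and never load the eye with more than 25 N. Then unhook without reopening the flap and lay the pole gently back in its rest, without touching the flap with the hand or disturbing the two flasks and the beaker.

Things in the scene. Friction and masses are not known exactly. Their poses are not given: they have to be found in the camera images.
- grip (a point): Centre of the loose hook pole (0.22 kg): middle of its blue grip sleeve (90 mm along x, 18 wide in y, 22 high), on the pole's axis. The pole is a 12 mm square bar along x, from 142 mm behind this point to 150 mm ahead (+x). At the +x end a steel finger, 8 mm diameter, round tip, points down (-z): centre line at x = +150 mm, lowest point 54 mm below the axis.
- hook (a point): Centre of the round tip of the pole's hook finger, 4 mm above its very end; at (150, 0, -50) mm from point grip, same axes.
- seat (a point): Where the pole's centre lies when home in its fixed plywood rest, 81 mm above the bench. x along the rest, y across. Forks at x = -85 and +85 mm, 14 mm thick, carry the bar in 20 mm wide slots (floor 75 mm above the bench, flared lips up to 106 mm). Base plate 210 x 90 mm. The pole starts in it, up to 12 mm off along x, hook end to +x.
- eye (a point): Centre of the orange ring eye on the flap: 6 mm round bar, hole 22 mm, outer diameter 34 mm. z = axis of the hole (vertical if upright, leaning back with the open flap); -x points out of the flap's front, to the robot's side. It stands 28 mm in front of the panel and 14 mm above its top edge on a thin shank; at (-32, 0, 135) mm from point hinge when upright. Bears 25 N at most.
- hinge (a point): Middle of the flap's hinge line, 122 mm above the bench, at the flap's foot. Axes of the fixed cabinet: x into it (away from the robot's side), y along the hinge, z up. The cabinet reaches from 13 mm in front of the hinge to 177 mm behind, is 240 mm wide and 118 mm high, with an 8 mm cheek on each side up to 240 mm above the bench.
- flap: The vent flap, 196 mm wide, 121 high, 8 thick, clear with a blue border; origin at point hinge, z up the flap (leaning back when open), x through it. It shuts against a rigid rubber-edged stop whose lean differs from cabinet to cabinet, 0 to 5 degrees back from upright: feel for it. The stiff hinge holds it where it is left; drawing it takes 5 to 9 N at the eye until it meets the stop.
- flask_a: Loose flask of green culture with a blue cap, 92 mm diameter, 210 mm high, standing on the bench; origin at the centre of its underside. Bystander.
- flask_b: Another such flask, same size and origin. Bystander.
- beaker: Small white beaker, 60 mm diameter, 70 mm high, standing on the bench in front of the vent; origin at the centre of its underside. Bystander.
Not all that is in view belongs to the job. Leave any pink, purple or yellow look-alike of the part that bears seat alone.

How it is judged (in metres and radians):
On the way, in this order (a step that is already met when the one before it is completed fails the run):
1. the hook's finger is down through the ring eye while the flap is still open (horizontal distance between hook and eye below 0.014 m and z of hook in the frame of eye between -0.06 and -0.004 m and value of joint flap above 0.2 rad), for 0.2 s.
2. with the hook still in the eye, the flap is held fully shut under a steady pull that seats its seal (horizontal distance between hook and eye below 0.014 m and z of hook in the frame of eye between -0.06 and -0.004 m and contact force between pole and flap above 14 N and value of joint flap below 0.012 rad), for 0.5 s.
At the end, for the whole second after the job is handed in: The flap is shut against its stop to within 0.02 rad and still; the pole lies at rest in both forks of its rest, finger down, its centre within 35 mm of the seat point (along the rest; 10 mm across, 6 mm in height) and in line with the rest within 0.12 rad (value of joint flap below 0.02 rad and distance between grip and seat below 0.035 m and z of grip in the frame of seat between -0.006 and 0.006 m and y of grip in the frame of seat between -0.01 and 0.01 m and angle between the x axis of grip and the x axis of seat, either way round below 0.12 rad and angle between hook's own z axis and vertical below 0.25 rad and linear speed of pole below 0.02 m/s and velocity of joint flap below 0.02 rad/s); the robot touches nothing.
It fails at once if the pole loads the flap and its eye with more than 25 N (contact force between pole and flap above 25 N).
It fails at once if the hand or arm touches the flap (contact force between any of the fingers, the arm and flap above 1 N).
It fails at once if the pole is dropped or banged into its rest (over 40 N) (contact force between pole and rest above 40 N).
It fails at once if a flask or the beaker is moved more than 20 mm or tipped (distance of any of flask_a, flask_b, beaker from where it was at the start of the episode above 0.02 m or angle between any of flask_a, flask_b, beaker's own z axis and vertical above 0.2 rad).
It also fails if it takes over 72 s, if anything falls off the work surface, if the arm or the gripper's body presses on something with over 40 N, if the wrist force passes 120 N, or if a joint passes its speed limit or range.

## Robot

A 6-joint arm with a two-finger parallel gripper is mounted at the origin on the work surface. World frame = base frame: x ahead of the robot, y to its left, z up, the work surface at z = 0. Lengths are in m, angles in degrees, forces in N, time in s.
With the tool pointing down it reaches from about 0.3 to 0.75 m from the base axis. Payload 8.5 kg.
Tool frame: the origin (TCP) lies at the very end of the fingers, on their centre line; the grasp point (between the pads) lies 19 mm behind it (env.grip_depth is the z of the grasp point in the tool frame, in m); z points along the fingers, y is the direction in which the jaws open and shut (so a half turn about z gives the same grasp; the last joint's range is limited). The gripper opens to 85 mm and grips with 20 to 120 N. Pads are 22 mm wide; open, the fingers measure 114 mm over their backs; the gripper's body (76 mm by 85 mm) begins 54 mm behind the grasp point. The pads swing forward as they close: fully open they stand 13 mm farther back than shut.
Start: joints at [56.133, 21.807, 74.336, -0, 83.858, -12.336], TCP at [0.202, 0.512, 0.231] pointing down, gripper open.
Joint ranges: [-178.18, 178.18], [-50.72, 133.34], [12.68, 142.11], [-81.47, 261.47], [9.98, 163.14], [-165.26, 165.26]. Speed limits (degrees/s): [136.94, 136.94, 180, 180, 180, 180].

## Interface

Orientations are given as a 3x3 rotation matrix whose columns are the frame's x, y, z axes.
In Python, from rig import env gives the robot as it stands.
- The arm moves only by the tool apply_moves, never from a script. Its argument "plan" is a list of rows, each an object of numbers: "tx", "ty", "tz": the shift along the world's x, y, z in mm; "rx", "ry", "rz": the turn, a rotation vector about the world's x, y, z in rad; "jaw": the opening, from -1 (shut) to 1 (fully open). A call has 1 to 12 rows; each row is the pose to reach, as a shift and turn from the pose measured when the call began; what a row does not reach only later rows make up. A row lasts 1/10 s, in which the tool goes at most 50 mm and 8.59 degrees, less where a joint would pass 70% of its speed; a pose out of reach is approached as far as the arm can. A call with a gripper value outside its range is refused whole. The fingers move at their own pace and stop on an object; "grip_force" is the grip in N (left out, the last holds). Time passes only in rows, so rows that repeat a pose let the fingers close. It gives the time, the measured TCP pose, the force and the opening at its end, in the units of the state.
- env.observe(): the state, without advancing time (a new reading comes with each control period).
- env.get_image(name): name is "scene" or "top"; returns a dict with "image" (384x512x3 uint8, red, green, blue), "intrinsics" (3x3 intrinsics, pixels), "world_from_camera" (4x4, takes a point from camera to world coordinates). Camera axes: x right, y up, looking along -z (the intrinsics and any distortion apply to the point x, -y, -z); pixel columns grow to the right and rows downward; lengths in m; the calibration is good to about 2 mm. A picture is of the moment at which its call begins. There is no depth.
- env.close_job(): hands the job in, once; it reports no verdict.
The state is a dict: "time_s": time; "q": joint angles; "qvel": joint speeds; "joint_efforts": joint torques, N m; "position": TCP position; "tool_rot": TCP orientation; "ft_force": force on the tool from outside, world axes, zero at the start; "wrist_torque": the same for the moment, N m; "grip_width": finger opening in m.
Only numpy, scipy, OpenCV 4.12 (cv2) and the standard library are available. Lean on these libraries where they do the work, as an engineer would, in place of code of your own. Each camera call takes 0.05 s, during which the arm holds its last target.

## Working session

There is one attempt and no reset: what is moved stays moved. The work goes in short steps, Python scripts to look and compute and a tool call to move; the robot and the scene stay as the last step left them, time stands still between calls to the robot, and variables do not carry over. Pictures are saved under pics/ and viewed, and the job is handed in when it is done.

Besides the shell and the picture viewer there is one more tool, called after "Request:" by a JSON object that holds its "fn" and its "kwargs", one argument or row to a line. apply_moves: Moves the arm, as the interface text tells. Its arguments: {"type":"object","properties":{"plan":{"type":"array","items":{"type":"object","properties":{"tx":{"type":"number"},"ty":{"type":"number"},"tz":{"type":"number"},"rx":{"type":"number"},"ry":{"type":"number"},"rz":{"type":"number"},"jaw":{"type":"number"}}}},"grip_force":{"type":"number"}},"required":["plan"]}

```bash
mkdir -p pics; ls
cat > h.py <<'E'
import numpy as np, cv2
from rig import env
def snap(tag):
    out={}
    for n in("scene","top"):
        d=env.get_image(n); out[n]=d
        cv2.imwrite(f"pics/{tag}_{n}.png",cv2.resize(d["image"][:,:,::-1],None,fx=1.5,fy=1.5,interpolation=cv2.INTER_CUBIC))
        np.savez(f"pics/{tag}_{n}.npz",image=d["image"],K=d["intrinsics"],T=d["world_from_camera"])
    return out
def load(tag,n):
    return np.load(f"pics/{tag}_{n}.npz")
def ray(d,u,v):
    K=d["K"];T=d["T"]
    x=(u-K[0,2])/K[0,0];y=(v-K[1,2])/K[1,1]
    r=T[:3,:3]@np.array([x,-y,-1]);return T[:3,3],r/np.linalg.norm(r)
def plane(d,u,v,z):
    o,r=ray(d,u,v);return o+r*(z-o[2])/r[2]
def two(d1,p1,d2,p2):
    o1,r1=ray(d1,*p1);o2,r2=ray(d2,*p2)
    t=np.linalg.lstsq(np.c_[r1,-r2],o2-o1,rcond=None)[0]
    a=o1+r1*t[0];b=o2+r2*t[1];return (a+b)/2,np.linalg.norm(a-b)
def proj(d,P):
    T=d["T"];p=T[:3,:3].T@(np.asarray(P)-T[:3,3]);K=d["K"]
    return K[0,0]*p[0]/-p[2]+K[0,2],K[1,1]*-p[1]/-p[2]+K[1,2]
E
python3 - <<'E'
from h import *
o=snap("a")
for n in o: print(n,o[n]["intrinsics"],o[n]["world_from_camera"],[k for k in o[n]])
print(env.observe(), env.grip_depth)
E
```

```text
pics
scene [[371.60056896   0.         251.93782044]
 [  0.         371.60056896 189.58870753]
 [  0.           0.           1.        ]] [[-0.30604202 -0.56223343  0.76826549  1.50220838]
 [ 0.95180515 -0.16363489  0.25940429  0.27486288]
 [-0.02013073  0.81062766  0.58521582  0.9374617 ]
 [ 0.          0.          0.          1.        ]] ['image', 'intrinsics', 'world_from_camera']
top [[442.99011919   0.         251.78602783]
 [  0.         442.99011919 187.28470614]
 [  0.           0.           1.        ]] [[-0.02463333  0.99351716 -0.11098133  0.37664838]
 [-0.9995938  -0.02288689  0.01698313 -0.05138287]
 [ 0.01433301  0.1113546   0.99367737  1.44164207]
 [ 0.          0.          0.          1.        ]] ['image', 'intrinsics', 'world_from_camera']
{'time_s': 0.1, 'q': array([ 5.61335974e+01,  2.18380203e+01,  7.43767879e+01,  1.20944738e-03,
        8.38603159e+01, -1.23371690e+01]), 'qvel': array([ 0.01201719, -0.13842093, -0.17349016,  0.02919727, -0.01691348,
       -0.09971718]), 'joint_efforts': array([ 3.97637312e-03, -4.49228132e+01, -2.31657475e+01, -2.23545917e-04,
        3.66209388e-03,  2.40273584e-05]), 'position': array([0.20170226, 0.51140861, 0.23078651]), 'tool_rot': array([[-9.30229504e-01,  3.66977535e-01, -7.48083935e-04],
       [ 3.66978174e-01,  9.30228929e-01, -1.07701517e-03],
       [ 3.00648943e-04, -1.27640177e-03, -9.99999140e-01]]), 'ft_force': array([0.30507792, 0.63588823, 0.25944418]), 'wrist_torque': array([-0.00383844, -0.00388375, -0.01009392]), 'grip_width': 0.08574664859487362} -0.0187
```

View pics/a_scene.png

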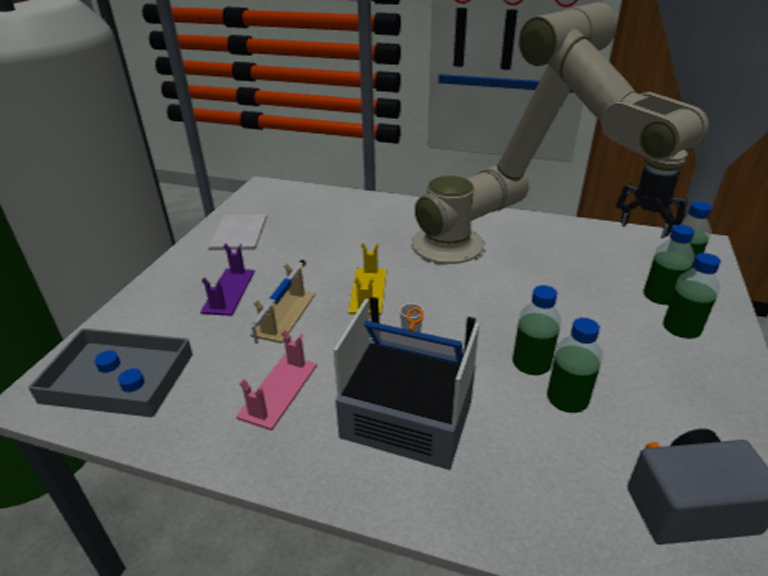

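View pics/a_top.png

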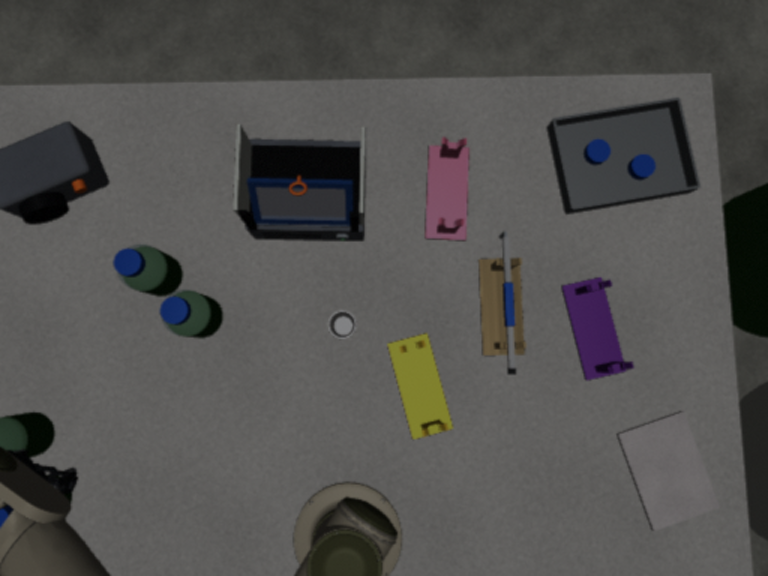

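The rest (plain plywood) with the pole is at top (505,305) and scene (285,300). The cabinet is at top (300,190), with the orange eye at (297,187). The beaker is at top (342,324). I'll enlarge crops for measuring.

Run:
```python
from h import *
def crop(tag,n,x0,y0,x1,y1,f,name):
    im=load(tag,n)["image"][y0:y1,x0:x1,::-1]
    im=cv2.convertScaleAbs(im,alpha=1.6 if n=="top" else 1.2)
    cv2.imwrite(f"pics/{name}.png",cv2.resize(im,None,fx=f,fy=f,interpolation=cv2.INTER_CUBIC))
crop("a","top",145,70,365,260,3.5,"b1")
crop("a","scene",150,160,330,310,4,"b2")
for n in("scene","top"):
    d=load("a",n);im=d["image"]
    hsv=cv2.cvtColor(im,cv2.COLOR_RGB2HSV)
    for nm,lo,hi in(("blue",(105,140,50),(125,255,255)),("orange",(2,150,80),(16,255,255))):
        m=cv2.inRange(hsv,lo,hi)
        N,l,s,c=cv2.connectedComponentsWithStats(m)
        for i in range(1,N):
            if s[i,4]>15: print(n,nm,s[i],c[i].round(2))
```

```text
scene blue [293  50  66  10 363] [327.14  54.21]
scene blue [459 134  16  12 143] [466.27 139.22]
scene blue [447 149  16  13 157] [454.34 155.31]
scene blue [463 169  17  13 184] [470.76 175.02]
scene blue [181 186  13  16  96] [187.32 192.78]
scene blue [355 190  16  16 200] [362.49 197.24]
scene blue [381 212  19  17 248] [389.73 219.84]
scene blue [243 214  65  17 254] [274.17 222.24]
scene blue [ 63 233  17  15 190] [ 71.08 240.41]
scene blue [ 79 246  17  15 206] [ 86.96 252.97]
scene orange [114   5  35   7 180] [131.06   7.59]
scene orange [162   7  77   9 451] [200.74  10.64]
scene orange [118  23  34   7 185] [134.51  26.04]
scene orange [165  26  75  10 440] [202.38  29.95]
scene orange [122  40  33   8 180] [138.1   43.49]
scene orange [167  43  73  11 424] [203.69  48.22]
scene orange [125  57  33   8 173] [141.37  60.1 ]
scene orange [170  60  71  12 413] [205.4   65.53]
scene orange [129  72  32   8 171] [144.05  75.73]
scene orange [172  76  70  13 406] [206.91  81.88]
scene orange [271 205  11  16  66] [275.74 211.42]
scene orange [431 295   9   4  24] [434.75 296.42]
top blue [391  93  16  15 191] [398.58  99.96]
top blue [421 103  16  15 191] [428.53 109.95]
top blue [165 119  31   3  62] [179.15 120.02]
top blue [202 120  32   3  66] [218.44 120.76]
top blue [ 76 166  19  18 258] [ 84.76 174.28]
top blue [336 189   7  28 157] [339.09 202.54]
top blue [107 198  19  18 268] [115.88 206.35]
top blue [  0 339   6  12  43] [  1.63 343.49]
top orange [193 118  11  12  55] [198.25 124.65]
top orange [ 48 120   8   7  40] [ 51.65 122.92]
```

View pics/b1.png

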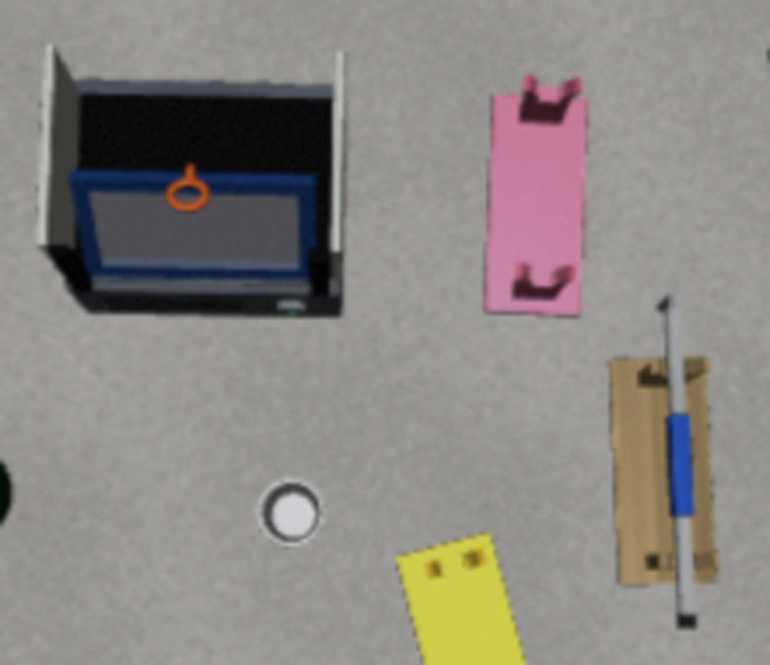

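View pics/b2.png

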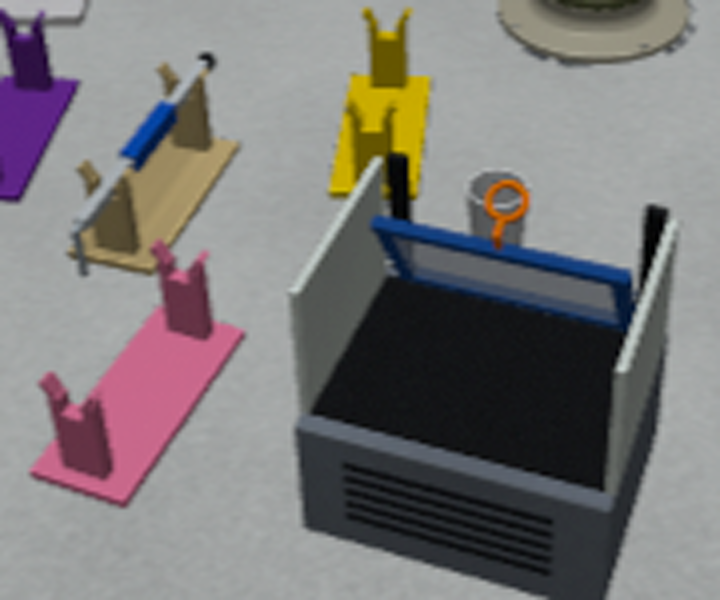

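Run:
```python
from h import *
s=load("a","scene");t=load("a","top")
T=lambda x,y:(x/3.5+145-.36,y/3.5+70-.36)
S=lambda x,y:(x/4+150-.37,y/4+160-.37)
print("eye",two(s,S(506,200),t,T(188,194)))
print("shank",two(s,S(498,242),t,T(190,173)))
print("flap top corners L/R",two(s,S(375,222),t,T(318,178)),two(s,S(628,272),t,T(72,172)))
for nm,p in(("cheekL f",(42,247)),("cheekL b",(50,45)),("cheekR f",(336,252)),("cheekR b",(340,52))): print(nm,plane(t,*T(*p),.24))
print("cheek R f/b two", two(s,S(381,157),t,T(336,252)), two(s,S(294,290),t,T(340,52)))
print("cheek L f/b two", two(s,S(678,222),t,T(42,247)), two(s,S(620,370),t,T(50,45)))
for nm,p in(("front edge L",(85,292)),("front edge R",(342,292)),("bot L",(92,312)),("bot R",(340,316))): print(nm,plane(t,*T(*p),.118),plane(t,*T(*p),0))
print("sleeve",plane(t,339.09,202.54,.081), plane(t,339.09,202.54,.092),two(s,(187.32,192.78),t,(339.09,202.54)))
print("pole rear/front",plane(t,*T(686,626),.087),plane(t,*T(668,300),.087), two(s,S(205,62),t,T(687,617)))
for p in((610,358),(708,357),(620,585),(716,580)): print("base",plane(t,*T(*p),.01))
print("hooktip",two(s,S(84,272),t,T(664,305)))
print("beaker",plane(t,*T(292,512),.07))
for u,v in((84.76,174.28),(115.88,206.35)):print("flask",plane(t,u,v,.21))
print("pinkbase",[plane(t,*T(*p),.01)[:2].round(3) for p in((495,96),(588,98),(486,312),(580,315))])
```

```text
eye (array([0.68320837, 0.07052722, 0.25625445]), np.float64(0.0009850331989129484))
shank (array([0.7058009 , 0.0709299 , 0.23483169]), np.float64(0.0009618880237599811))
flap top corners L/R (array([ 0.7009306 , -0.02804305,  0.22658682]), np.float64(0.006413775514338024)) (array([0.7090183 , 0.16583445, 0.2326172 ]), np.float64(0.0027677005027180834))
cheekL f [0.64730839 0.18686463 0.24      ]
cheekL b [0.81151153 0.18036522 0.24      ]
cheekR f [ 0.63832738 -0.04427825  0.24      ]
cheekR b [ 0.8012041  -0.05103752  0.24      ]
cheek R f/b two (array([ 0.63811463, -0.04262582,  0.23849818]), np.float64(0.003453435886211565)) (array([ 0.80094995, -0.0502524 ,  0.23986391]), np.float64(0.0016704389856109652))
cheek L f/b two (array([0.64797442, 0.18995441, 0.23531355]), np.float64(0.0043421250470819656)) (array([0.81159499, 0.18099659, 0.239477  ]), np.float64(0.0010753950654403747))
front edge L [0.63437609 0.17404117 0.118     ] [0.65735199 0.19413726 0.        ]
front edge R [ 0.62951269 -0.04798229  0.118     ] [ 0.65205503 -0.04767913  0.        ]
bot L [0.61671998 0.16808446
[... 281 characters left out ...]
t64(0.0037431784118671105))
pole rear/front [ 0.33458443 -0.33991968  0.087     ] [ 0.62187421 -0.33738258  0.087     ] (array([ 0.34189621, -0.34117604,  0.08292414]), np.float64(0.0017761595406553857))
base [ 0.58204171 -0.2967563   0.01      ]
base [ 0.58091584 -0.38869602  0.01      ]
base [ 0.37105351 -0.29720958  0.01      ]
base [ 0.37344362 -0.38599691  0.01      ]
hooktip (array([ 0.62583556, -0.34216397,  0.03344301]), np.float64(0.005502137598507443))
beaker [0.44246881 0.00067358 0.07      ]
flask [0.56147335 0.39292557 0.21      ]
flask [0.46971529 0.30559469 0.21      ]
pinkbase [array([ 0.836, -0.198]), array([ 0.833, -0.286]), array([ 0.628, -0.182]), array([ 0.623, -0.27 ])]
```

Request:
{"fn": "apply_moves", "kwargs": {
  "plan": [
    {"tz":50,"jaw":1},
    {"tx":15,"ty":-50,"tz":70,"rz":0.08},
    {"tx":30,"ty":-95,"tz":70,"rz":0.2},
    {"tx":45,"ty":-140,"tz":70,"rz":0.3},
    {"tx":60,"ty":-185,"tz":70,"rz":0.376},
    {"tx":75,"ty":-230,"tz":70,"rz":0.376},
    {"tx":90,"ty":-275,"tz":70,"rz":0.376},
    {"tx":105,"ty":-320,"tz":70,"rz":0.376},
    {"tx":120,"ty":-365,"tz":70,"rz":0.376},
    {"tx":135,"ty":-410,"tz":70,"rz":0.376},
    {"tx":150,"ty":-455,"tz":70,"rz":0.376},
    {"tx":165,"ty":-500,"tz":70,"rz":0.376}
  ]
}}

```text
validation failed for argument at $.pl...
```

Request:
{"fn": "apply_moves", "kwargs": {
  "plan": [
    {"tx":0,"ty":0,"tz":50,"rx":0,"ry":0,"rz":0,"jaw":1},
    {"tx":15,"ty":-50,"tz":70,"rx":0,"ry":0,"rz":0.08,"jaw":1},
    {"tx":30,"ty":-95,"tz":70,"rx":0,"ry":0,"rz":0.2,"jaw":1},
    {"tx":45,"ty":-140,"tz":70,"rx":0,"ry":0,"rz":0.3,"jaw":1},
    {"tx":75,"ty":-230,"tz":70,"rx":0,"ry":0,"rz":0.376,"jaw":1},
    {"tx":90,"ty":-275,"tz":70,"rx":0,"ry":0,"rz":0.376,"jaw":1},
    {"tx":105,"ty":-320,"tz":70,"rx":0,"ry":0,"rz":0.376,"jaw":1},
    {"tx":120,"ty":-365,"tz":70,"rx":0,"ry":0,"rz":0.376,"jaw":1},
    {"tx":135,"ty":-410,"tz":70,"rx":0,"ry":0,"rz":0.376,"jaw":1},
    {"tx":150,"ty":-455,"tz":70,"rx":0,"ry":0,"rz":0.376,"jaw":1},
    {"tx":165,"ty":-500,"tz":70,"rx":0,"ry":0,"rz":0.376,"jaw":1}
  ]
}}

```text
time_s: 1.2
position: [0.3572, 0.0378, 0.3008]
tool_rot: [[-1.0, -0.0, 0.0], [-0.0, 1.0, -0.001], [-0.0, -0.001, -1.0]]
ft_force: [1.3, 1.6, 0.1]
grip_width: 0.0856
```

Request:
{"fn": "apply_moves", "kwargs": {
  "plan": [
    {"tx":14,"ty":-47,"tz":0,"rx":0,"ry":0,"rz":0,"jaw":1},
    {"tx":28,"ty":-94,"tz":0,"rx":0,"ry":0,"rz":0,"jaw":1},
    {"tx":42,"ty":-141,"tz":0,"rx":0,"ry":0,"rz":0,"jaw":1},
    {"tx":56,"ty":-188,"tz":0,"rx":0,"ry":0,"rz":0,"jaw":1},
    {"tx":70,"ty":-235,"tz":0,"rx":0,"ry":0,"rz":0,"jaw":1},
    {"tx":84,"ty":-282,"tz":0,"rx":0,"ry":0,"rz":0,"jaw":1},
    {"tx":98,"ty":-325,"tz":-20,"rx":0,"ry":0,"rz":0,"jaw":1},
    {"tx":112,"ty":-360,"tz":-50,"rx":0,"ry":0,"rz":0,"jaw":1},
    {"tx":117,"ty":-378,"tz":-90,"rx":0,"ry":0,"rz":0,"jaw":1},
    {"tx":117,"ty":-378,"tz":-130,"rx":0,"ry":0,"rz":0,"jaw":1},
    {"tx":117,"ty":-378,"tz":-130,"rx":0,"ry":0,"rz":0,"jaw":1}
  ]
}}

```text
time_s: 2.3
position: [0.4723, -0.3388, 0.1654]
tool_rot: [[-1.0, 0.001, -0.008], [0.001, 1.0, 0.007], [0.008, 0.007, -1.0]]
ft_force: [-0.4, -0.3, 0.7]
grip_width: 0.0854
```

Run:
```python
from h import *
snap("c")
print(env.observe()["position"],env.observe()["ft_force"])
im=load("c","top")["image"][70:260,145:365,::-1]
cv2.imwrite("pics/c1.png",cv2.resize(cv2.convertScaleAbs(im,alpha=1.6),None,fx=3.5,fy=3.5,interpolation=cv2.INTER_CUBIC))
im=load("c","scene")["image"][140:310,150:330,::-1]
cv2.imwrite("pics/c2.png",cv2.resize(im,None,fx=3.5,fy=3.5,interpolation=cv2.INTER_CUBIC))
```

```text
[ 0.47434226 -0.34021453  0.17167401] [-0.2330529  -0.32427352  1.56265018]
```

View pics/c1.png

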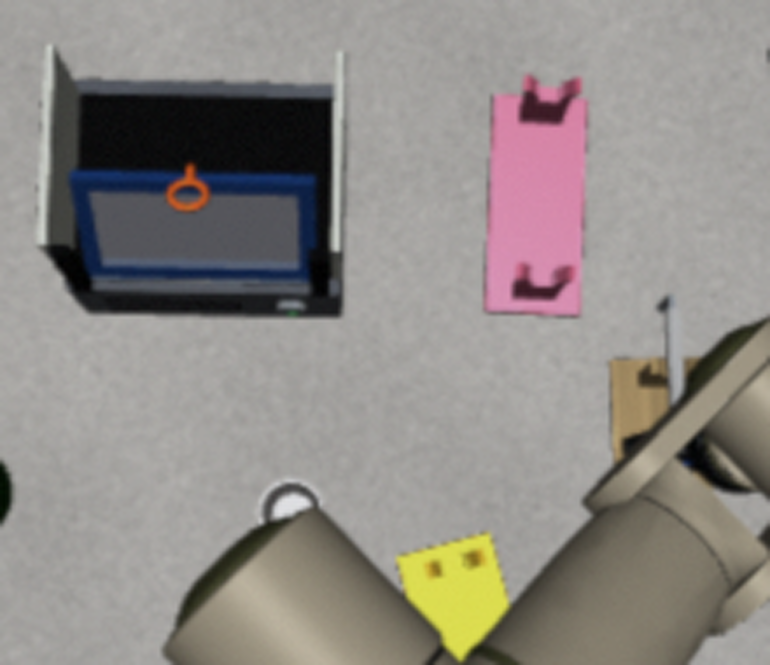

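View pics/c2.png

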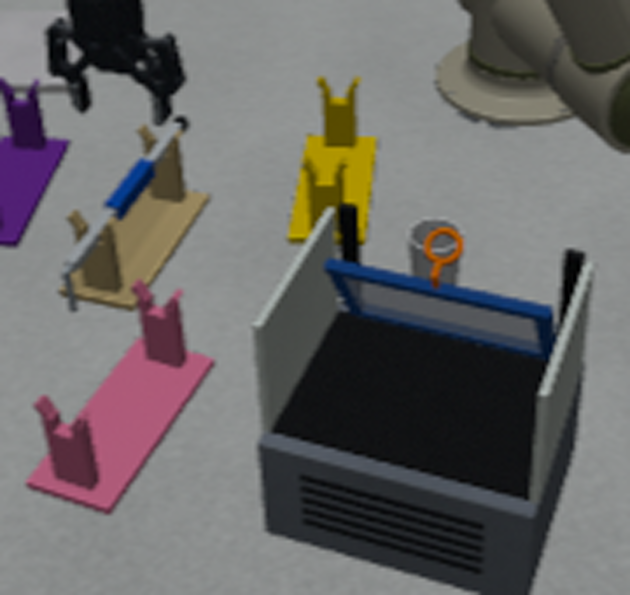

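The open fingers straddle the blue sleeve. I'll descend to grasp height now.

Request:
{"fn": "apply_moves", "kwargs": {
  "plan": [
    {"tx":0,"ty":0,"tz":-30,"rx":0,"ry":0,"rz":0,"jaw":1},
    {"tx":0,"ty":0,"tz":-60,"rx":0,"ry":0,"rz":0,"jaw":1},
    {"tx":0,"ty":0,"tz":-90,"rx":0,"ry":0,"rz":0,"jaw":1},
    {"tx":0,"ty":0,"tz":-105,"rx":0,"ry":0,"rz":0,"jaw":1},
    {"tx":0,"ty":0,"tz":-109.5,"rx":0,"ry":0,"rz":0,"jaw":1},
    {"tx":0,"ty":0,"tz":-109.5,"rx":0,"ry":0,"rz":0,"jaw":1}
  ]
}}

```text
time_s: 3.0
position: [0.4752, -0.3407, 0.064]
tool_rot: [[-1.0, -0.001, 0.002], [-0.001, 1.0, -0.003], [-0.002, -0.003, -1.0]]
ft_force: [-0.4, 0.9, 0.7]
grip_width: 0.0851
```

Request:
{"fn": "apply_moves", "kwargs": {
  "plan": [
    {"tx":0,"ty":0,"tz":0,"rx":0,"ry":0,"rz":0,"jaw":-0.4},
    {"tx":0,"ty":0,"tz":0,"rx":0,"ry":0,"rz":0,"jaw":-0.4},
    {"tx":0,"ty":0,"tz":0,"rx":0,"ry":0,"rz":0,"jaw":-0.4},
    {"tx":0,"ty":0,"tz":0,"rx":0,"ry":0,"rz":0,"jaw":-0.4}
  ],
  "grip_force": 20
}}

```text
time_s: 3.4
position: [0.4753, -0.3408, 0.0645]
tool_rot: [[-1.0, -0.001, 0.002], [-0.001, 1.0, -0.004], [-0.002, -0.004, -1.0]]
ft_force: [0.8, 0.5, -0.1]
grip_width: 0.0281
```

Request:
{"fn": "apply_moves", "kwargs": {
  "plan": [
    {"tx":0,"ty":0,"tz":-2.5,"rx":0,"ry":0,"rz":0,"jaw":-0.45},
    {"tx":0,"ty":0,"tz":-2.5,"rx":0,"ry":0,"rz":0,"jaw":-0.5},
    {"tx":0,"ty":0,"tz":-2.5,"rx":0,"ry":0,"rz":0,"jaw":-0.55},
    {"tx":0,"ty":0,"tz":-2.5,"rx":0,"ry":0,"rz":0,"jaw":-0.6},
    {"tx":0,"ty":0,"tz":-2.5,"rx":0,"ry":0,"rz":0,"jaw":-1},
    {"tx":0,"ty":0,"tz":-2.5,"rx":0,"ry":0,"rz":0,"jaw":-1}
  ],
  "grip_force": 20
}}

```text
time_s: 4.0
position: [0.4753, -0.3409, 0.0619]
tool_rot: [[-1.0, -0.001, 0.002], [-0.001, 1.0, -0.004], [-0.002, -0.004, -1.0]]
ft_force: [0.6, -1.3, -0.2]
grip_width: 0.0176
```

Request:
{"fn": "apply_moves", "kwargs": {
  "plan": [
    {"tx":0,"ty":0,"tz":0,"rx":0,"ry":0,"rz":0,"jaw":-1},
    {"tx":0,"ty":0,"tz":0,"rx":0,"ry":0,"rz":0,"jaw":-1},
    {"tx":0,"ty":0,"tz":5,"rx":0,"ry":0,"rz":0,"jaw":-1},
    {"tx":0,"ty":0,"tz":12,"rx":0,"ry":0,"rz":0,"jaw":-1},
    {"tx":0,"ty":0,"tz":25,"rx":0,"ry":0,"rz":0,"jaw":-1},
    {"tx":0,"ty":0,"tz":45,"rx":0,"ry":0,"rz":0,"jaw":-1},
    {"tx":0,"ty":0,"tz":80,"rx":0,"ry":0,"rz":0,"jaw":-1},
    {"tx":0,"ty":0,"tz":120,"rx":0,"ry":0,"rz":0,"jaw":-1},
    {"tx":0,"ty":0,"tz":160,"rx":0,"ry":0,"rz":0,"jaw":-1},
    {"tx":0,"ty":0,"tz":200,"rx":0,"ry":0,"rz":0,"jaw":-1},
    {"tx":0,"ty":0,"tz":235,"rx":0,"ry":0,"rz":0,"jaw":-1},
    {"tx":0,"ty":0,"tz":250,"rx":0,"ry":0,"rz":0,"jaw":-1}
  ],
  "grip_force": 115
}}

```text
time_s: 5.2
position: [0.4754, -0.3409, 0.3168]
tool_rot: [[-1.0, -0.001, 0.007], [-0.001, 1.0, -0.008], [-0.007, -0.008, -1.0]]
ft_force: [-0.2, 0.6, -2.1]
grip_width: 0.0162
```

Run:
```python
from h import *
snap("d")
o=env.observe();print(o["position"],o["ft_force"],o["grip_width"])
```

```text
[ 0.47542908 -0.34097287  0.31516669] [-0.04313156 -0.42476339 -2.40099097] 0.016372618699111486
```

View pics/d_scene.png

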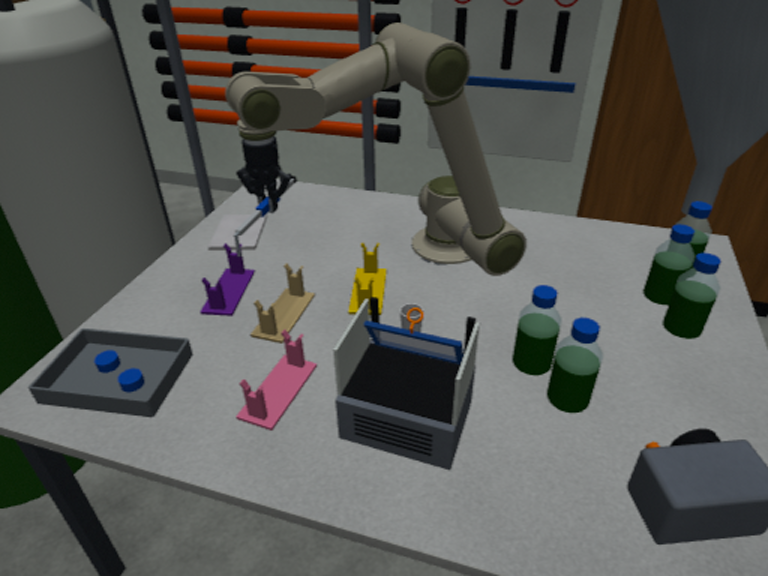

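View pics/d_top.png

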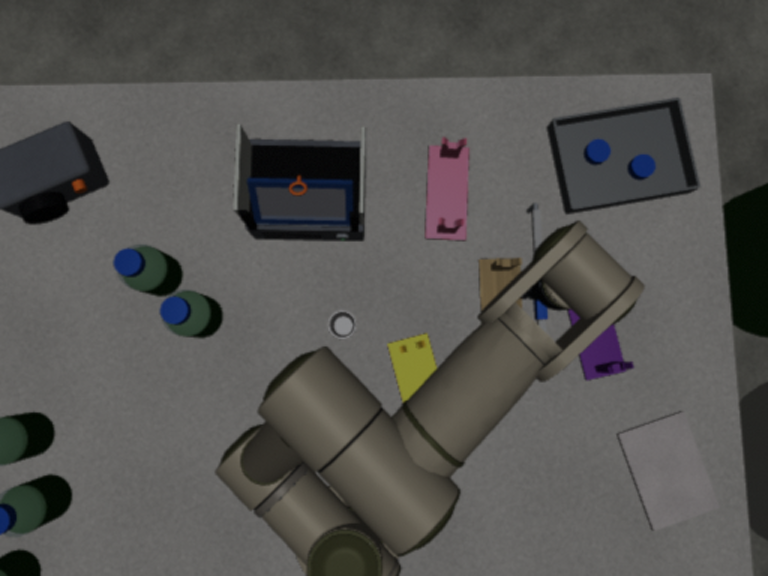

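The pole is held. The hook end is at top (532,207) and scene (239,250). I'll measure the hook relative to the TCP.

Run:
```python
from h import *
t=load("d","top")["image"][125:225,320:390,::-1];s=load("d","scene")["image"][120:185,140:210,::-1]
cv2.imwrite("pics/d1.png",np.hstack([cv2.resize(cv2.convertScaleAbs(t,alpha=1.8),(420,600),interpolation=cv2.INTER_CUBIC)[:560],np.zeros((560,10,3),np.uint8),cv2.resize(s,(370,560*65//107),interpolation=cv2.INTER_CUBIC) if 0 else cv2.copyMakeBorder(cv2.resize(s,None,fx=5,fy=5,interpolation=cv2.INTER_CUBIC),0,560-325,0,0,cv2.BORDER_CONSTANT)]))
```

```text
(no output)
```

View pics/d1.png

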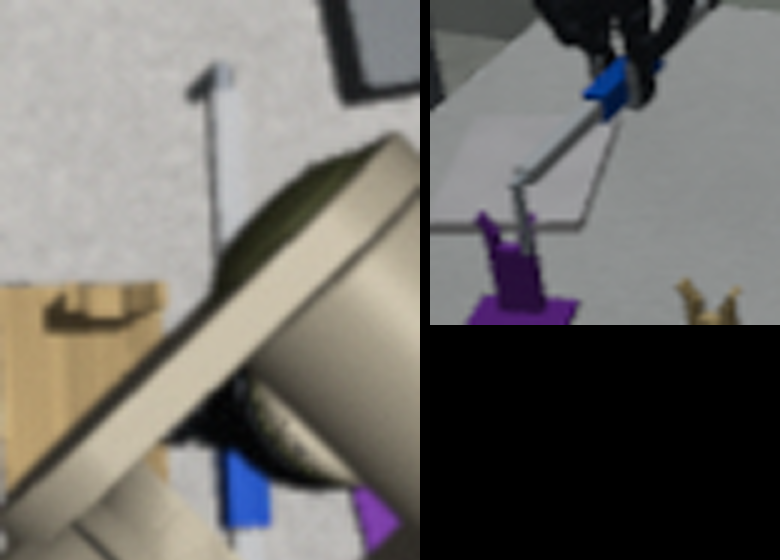

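Run:
```python
from h import *
s=load("d","scene");t=load("d","top")
p=env.observe()["position"]
a=two(s,(157.8,155.0),t,(356.8,137.0));b=two(s,(159.2,169.8),t,(352,141.2))
print(a,b,a[0]-p,b[0]-p)
print(proj(s,p+[.15,0,.019+.006]),proj(t,p+[.15,0,.025]),proj(s,p+[.15,0,.019-.054]),proj(t,p+[.15,0,-.035]))
```

```text
(array([ 0.62143336, -0.33873797,  0.33937444]), np.float64(0.0039847040926182685)) (array([ 0.62339481, -0.34133173,  0.28365175]), np.float64(0.0009985339863281073)) [0.14600428 0.0022349  0.02420775] [ 0.14796573 -0.00035885 -0.03151494]
(np.float64(155.872263044671), np.float64(155.1763582456585)) (np.float64(356.95089289516665), np.float64(135.73874489755593)) (np.float64(159.01015439819054), np.float64(171.00719248204916)) (np.float64(351.34611983526), np.float64(140.82271408174785))
```

Request:
{"fn": "apply_moves", "kwargs": {
  "plan": [
    {"tx":0,"ty":20,"tz":15,"rx":0,"ry":0,"rz":0,"jaw":-1},
    {"tx":5,"ty":60,"tz":20,"rx":0,"ry":0,"rz":0,"jaw":-1},
    {"tx":11,"ty":105,"tz":20,"rx":0,"ry":0,"rz":0,"jaw":-1},
    {"tx":18,"ty":150,"tz":20,"rx":0,"ry":0,"rz":0,"jaw":-1},
    {"tx":25,"ty":195,"tz":20,"rx":0,"ry":0,"rz":0,"jaw":-1},
    {"tx":32,"ty":240,"tz":20,"rx":0,"ry":0,"rz":0,"jaw":-1},
    {"tx":40,"ty":285,"tz":20,"rx":0,"ry":0,"rz":0,"jaw":-1},
    {"tx":47,"ty":330,"tz":20,"rx":0,"ry":0,"rz":0,"jaw":-1},
    {"tx":54,"ty":370,"tz":20,"rx":0,"ry":0,"rz":0,"jaw":-1},
    {"tx":58,"ty":400,"tz":20,"rx":0,"ry":0,"rz":0,"jaw":-1},
    {"tx":60,"ty":411,"tz":20,"rx":0,"ry":0,"rz":0,"jaw":-1},
    {"tx":60,"ty":411,"tz":20,"rx":0,"ry":0,"rz":0,"jaw":-1}
  ]
}}

```text
time_s: 6.5
position: [0.5349, 0.0714, 0.3349]
tool_rot: [[-1.0, -0.003, 0.005], [-0.003, 1.0, -0.008], [-0.005, -0.008, -1.0]]
ft_force: [0.8, -0.2, -2.2]
grip_width: 0.0165
```

```bash
cat > e.py <<'E'
from h import *
import sys
tag=sys.argv[1]
snap(tag)
o=env.observe();print(o["time_s"],o["position"],o["ft_force"],o["grip_width"])
t=load(tag,"top");s=load(tag,"scene")
a=t["image"][85:155,160:240,::-1];b=s["image"][170:240,230:320,::-1]
a=cv2.resize(cv2.convertScaleAbs(a,alpha=1.8),None,fx=4.5,fy=4.5,interpolation=cv2.INTER_CUBIC)
b=cv2.resize(b,None,fx=4.5,fy=4.5,interpolation=cv2.INTER_CUBIC)
cv2.imwrite(f"pics/{tag}1.png",np.hstack([a,b]))
for n,d,x0,y0,off in(("top",t,160,85,0),("scene",s,230,170,360)):
    for nm,P in(("hook",o["position"]+[.148,0,-.031]),):
        u,v=proj(d,P);print(n,nm,(u-x0)*4.5+off,(v-y0)*4.5)
E
python3 e.py e
```

```text
6.6 [0.53511905 0.06943037 0.33499733] [-0.239725   -0.91103255 -3.46257541] 0.01654203877156028
top hook 165.0249973309946 160.10533357408576
scene hook 566.5129271154511 118.898700389699
```

View pics/e1.png

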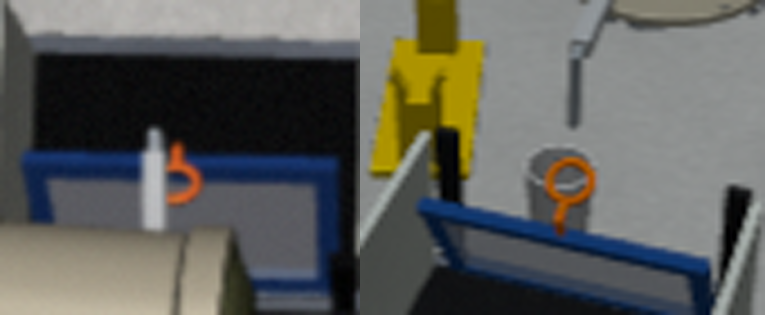

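Run:
```python
from h import *
s=load("e","scene");t=load("e","top")
S=lambda x,y:((x-360)/4.5+230-.39,y/4.5+170-.39)
T=lambda x,y:(x/4.5+160-.39,y/4.5+85-.39)
print("tip",plane(s,*S(572.5,127),.300))
print("finger top",two(s,S(577,46),t,T(154,132)), plane(t,*T(154,128),.36))
print("eye",two(s,S(570.5,182),t,T(181.5,185)))
for z in(.25,.256,.262): print(plane(s,*S(570.5,182),z))
# orange mask top from image a ellipse
for n in("top","scene"):
    d=load("a",n);hsv=cv2.cvtColor(d["image"],cv2.COLOR_RGB2HSV)
    sl=(slice(110,135),slice(185,212)) if n=="top" else (slice(200,225),slice(265,290))
    im=cv2.resize(d["image"][sl][:,:,::-1],None,fx=14,fy=14,interpolation=cv2.INTER_CUBIC)
    if n=="top": im=cv2.convertScaleAbs(im,alpha=1.6)
    cv2.imwrite(f"pics/eye_{n}.png",im)
a=cv2.imread("pics/eye_top.png");b=cv2.imread("pics/eye_scene.png");cv2.imwrite("pics/eye2.png",np.hstack([a,b]))
print(a.shape,b.shape)
```

```text
tip [0.68364762 0.07239833 0.3       ]
finger top (array([0.68408023, 0.07207212, 0.36201439]), np.float64(0.0039562530845059585)) [0.68742923 0.0703598  0.36      ]
eye (array([0.68158402, 0.06866524, 0.25295913]), np.float64(0.005374487803558191))
[0.67723822 0.07035473 0.25      ]
[0.68443836 0.07213963 0.256     ]
[0.6916385  0.07392453 0.262     ]
(350, 378, 3) (350, 350, 3)
```

View pics/eye2.png

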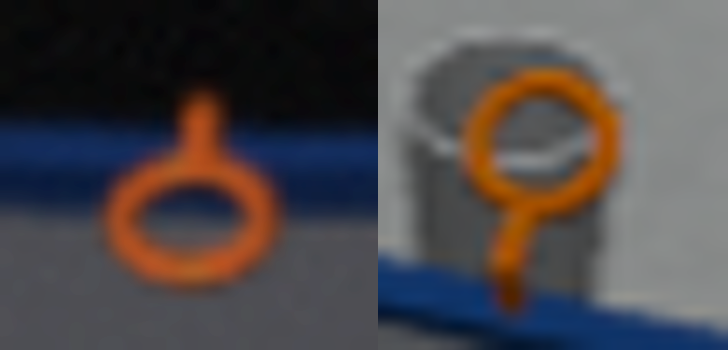

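Run:
```python
from h import *
s=load("a","scene");t=load("a","top")
print(two(s,(276.3,209.7),t,(198.25,125.1)))
# aspect ratio -> tilt
for n,d in(("s",s),("t",t)): print(n, ray(d,*((276.3,209.7) if n=="s" else (198.25,125.1)))[1])
```

```text
(array([0.68315667, 0.07092785, 0.2560428 ]), np.float64(0.0011785732639430868))
s [-0.75517717 -0.18747156 -0.62814159]
t [ 0.24918447  0.09892382 -0.96339046]
```

Request:
{"fn": "apply_moves", "kwargs": {
  "plan": [
    {"tx":0,"ty":0,"tz":-15,"rx":0,"ry":0,"rz":0,"jaw":-1},
    {"tx":0,"ty":0,"tz":-25,"rx":0,"ry":0,"rz":0,"jaw":-1},
    {"tx":0,"ty":0,"tz":-30,"rx":0,"ry":0,"rz":0,"jaw":-1},
    {"tx":0,"ty":0,"tz":-30,"rx":0,"ry":0,"rz":0,"jaw":-1}
  ]
}}

```text
time_s: 7.0
position: [0.5349, 0.0688, 0.3044]
tool_rot: [[-1.0, 0.001, 0.004], [0.001, 1.0, -0.008], [-0.004, -0.008, -1.0]]
ft_force: [-0.2, -0.3, -3.0]
grip_width: 0.016
```

```bash
python3 e.py f
```

```text
7.1 [0.53524193 0.06908989 0.30536241] [ 0.79634237  0.14272447 -2.50410966] 0.01616565656925321
top hook 171.01037913957916 172.8287207655292
scene hook 565.134300105249 155.9430932116978
```

View pics/f1.png

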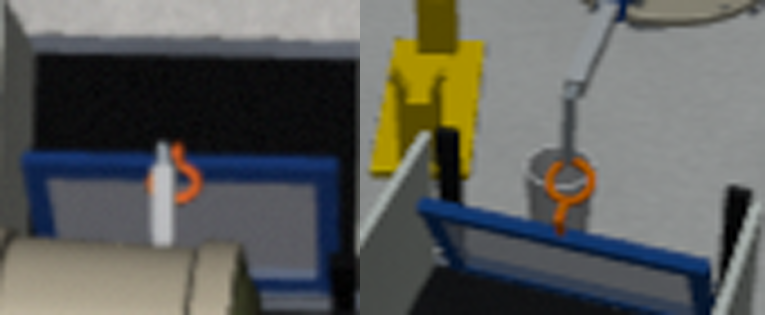

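Request:
{"fn": "apply_moves", "kwargs": {
  "plan": [
    {"tx":0,"ty":1,"tz":-4,"rx":0,"ry":0,"rz":0,"jaw":-1},
    {"tx":0,"ty":1,"tz":-7,"rx":0,"ry":0,"rz":0,"jaw":-1},
    {"tx":0,"ty":1,"tz":-10,"rx":0,"ry":0,"rz":0,"jaw":-1},
    {"tx":0,"ty":1,"tz":-10,"rx":0,"ry":0,"rz":0,"jaw":-1}
  ]
}}

```text
time_s: 7.5
position: [0.5351, 0.0702, 0.2949]
tool_rot: [[-1.0, -0.0, 0.005], [-0.0, 1.0, -0.008], [-0.005, -0.008, -1.0]]
ft_force: [-1.4, 0.1, -2.3]
grip_width: 0.0165
```

Request:
{"fn": "apply_moves", "kwargs": {
  "plan": [
    {"tx":0,"ty":0,"tz":-3,"rx":0,"ry":0,"rz":0,"jaw":-1},
    {"tx":0,"ty":0,"tz":-6,"rx":0,"ry":0,"rz":0,"jaw":-1},
    {"tx":0,"ty":0,"tz":-8,"rx":0,"ry":0,"rz":0,"jaw":-1}
  ]
}}

```text
time_s: 7.8
position: [0.535, 0.0702, 0.2865]
tool_rot: [[-1.0, -0.0, 0.005], [-0.0, 1.0, -0.008], [-0.005, -0.008, -1.0]]
ft_force: [-1.1, 0.9, -3.8]
grip_width: 0.0167
```

```bash
python3 e.py g
```

```text
7.9 [0.53499692 0.0701541  0.28655069] [ 0.0104102   0.02489102 -3.47802216] 0.01609435017798897
top hook 172.55280046739165 181.14733744899678
scene hook 566.3273124262531 178.89222486121147
```

View pics/g1.png

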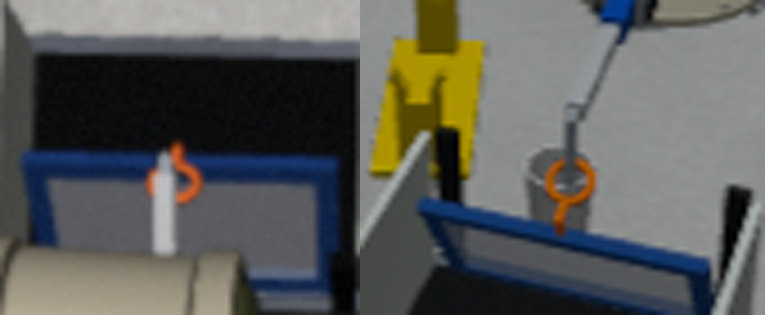

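In the scene view the finger tip is inside the ring hole (570,180), and there is no contact force. I'll go on down.

Request:
{"fn": "apply_moves", "kwargs": {
  "plan": [
    {"tx":0,"ty":0,"tz":-3,"rx":0,"ry":0,"rz":0,"jaw":-1},
    {"tx":0,"ty":0,"tz":-6,"rx":0,"ry":0,"rz":0,"jaw":-1},
    {"tx":0,"ty":0,"tz":-9,"rx":0,"ry":0,"rz":0,"jaw":-1},
    {"tx":0,"ty":0,"tz":-12,"rx":0,"ry":0,"rz":0,"jaw":-1}
  ]
}}

```text
time_s: 8.3
position: [0.535, 0.0702, 0.2742]
tool_rot: [[-1.0, -0.0, 0.004], [-0.0, 1.0, -0.008], [-0.004, -0.008, -1.0]]
ft_force: [0.1, 0.1, -2.5]
grip_width: 0.0164
```

Request:
{"fn": "apply_moves", "kwargs": {
  "plan": [
    {"tx":0,"ty":0,"tz":-3,"rx":0,"ry":0,"rz":0,"jaw":-1},
    {"tx":0,"ty":0,"tz":-6,"rx":0,"ry":0,"rz":0,"jaw":-1},
    {"tx":0,"ty":0,"tz":-9,"rx":0,"ry":0,"rz":0,"jaw":-1},
    {"tx":0,"ty":0,"tz":-11,"rx":0,"ry":0,"rz":0,"jaw":-1}
  ]
}}

```text
time_s: 8.7
position: [0.5349, 0.0701, 0.2629]
tool_rot: [[-1.0, 0.0, 0.004], [-0.0, 1.0, -0.008], [-0.004, -0.008, -1.0]]
ft_force: [-0.2, 0.8, -3.0]
grip_width: 0.0163
```

```bash
python3 e.py i
```

```text
8.8 [0.53487956 0.07014784 0.26290419] [ 0.18721389 -0.12499515 -2.68847728] 0.016515357620713
top hook 176.59665906245453 190.9012190302934
scene hook 565.73132327762 206.89621215240976
```

View pics/i1.png

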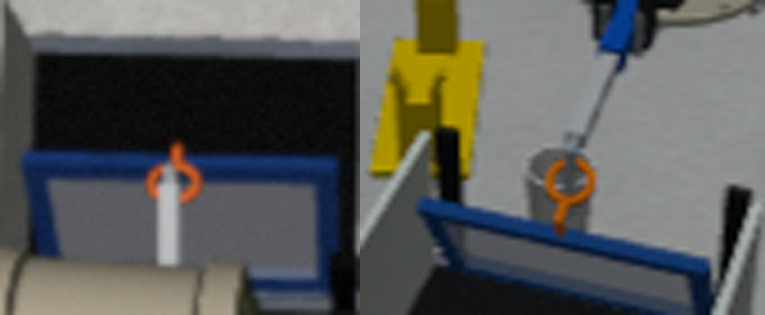

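Request:
{"fn": "apply_moves", "kwargs": {
  "plan": [
    {"tx":-2,"ty":0,"tz":0,"rx":0,"ry":0,"rz":0,"jaw":-1},
    {"tx":-4,"ty":0,"tz":0,"rx":0,"ry":0,"rz":0,"jaw":-1},
    {"tx":-6,"ty":0.3,"tz":0,"rx":0,"ry":0,"rz":0,"jaw":-1},
    {"tx":-8,"ty":0.3,"tz":0,"rx":0,"ry":0,"rz":0,"jaw":-1},
    {"tx":-10,"ty":0.4,"tz":0,"rx":0,"ry":0,"rz":0,"jaw":-1}
  ]
}}

```text
time_s: 9.3
position: [0.5259, 0.0705, 0.2632]
tool_rot: [[-1.0, -0.0, 0.007], [-0.0, 1.0, -0.008], [-0.007, -0.008, -1.0]]
ft_force: [6.8, -0.1, -4.3]
grip_width: 0.016
```

Request:
{"fn": "apply_moves", "kwargs": {
  "plan": [
    {"tx":-2,"ty":0,"tz":0,"rx":0,"ry":0,"rz":0,"jaw":-1},
    {"tx":-4,"ty":0,"tz":0,"rx":0,"ry":0,"rz":0,"jaw":-1},
    {"tx":-6,"ty":0.3,"tz":0,"rx":0,"ry":0,"rz":0,"jaw":-1},
    {"tx":-8,"ty":0.3,"tz":0,"rx":0,"ry":0,"rz":0,"jaw":-1},
    {"tx":-10,"ty":0.4,"tz":0,"rx":0,"ry":0,"rz":0,"jaw":-1}
  ]
}}

```text
time_s: 9.8
position: [0.5171, 0.0709, 0.2637]
tool_rot: [[-1.0, -0.0, 0.011], [-0.0, 1.0, -0.008], [-0.011, -0.008, -1.0]]
ft_force: [8.1, 0.6, -2.7]
grip_width: 0.0162
```

```bash
python3 e.py j
```

```text
9.9 [0.5168866  0.07087907 0.26381047] [ 7.5728863   0.57103386 -4.17702059] 0.016057842892540673
top hook 175.59296603311566 219.07434895732348
scene hook 573.7951019185567 189.3053061184388
```

View pics/j1.png

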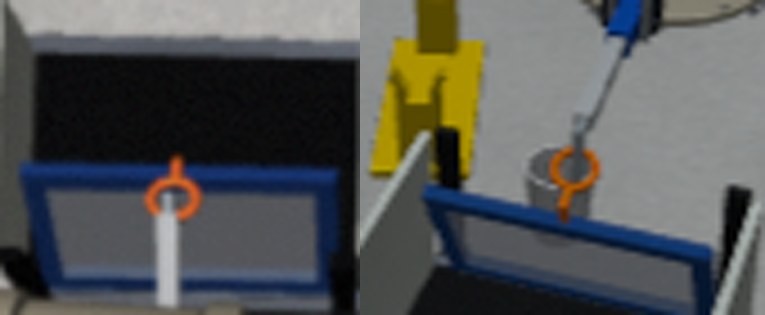

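Request:
{"fn": "apply_moves", "kwargs": {
  "plan": [
    {"tx":-3,"ty":0,"tz":0,"rx":0,"ry":0,"rz":0,"jaw":-1},
    {"tx":-6,"ty":0.2,"tz":0,"rx":0,"ry":0.004,"rz":0,"jaw":-1},
    {"tx":-9,"ty":0.4,"tz":0,"rx":0,"ry":0.006,"rz":0,"jaw":-1},
    {"tx":-12,"ty":0.5,"tz":0,"rx":0,"ry":0.006,"rz":0,"jaw":-1},
    {"tx":-15,"ty":0.6,"tz":0,"rx":0,"ry":0.006,"rz":0,"jaw":-1},
    {"tx":-18,"ty":0.7,"tz":0,"rx":0,"ry":0.006,"rz":0,"jaw":-1}
  ]
}}

```text
time_s: 10.5
position: [0.5005, 0.0715, 0.2647]
tool_rot: [[-1.0, -0.0, 0.011], [-0.0, 1.0, -0.008], [-0.011, -0.008, -1.0]]
ft_force: [8.5, 0.7, -0.9]
grip_width: 0.0161
```

Request:
{"fn": "apply_moves", "kwargs": {
  "plan": [
    {"tx":-3,"ty":0,"tz":0,"rx":0,"ry":0,"rz":0,"jaw":-1},
    {"tx":-6,"ty":0.2,"tz":0,"rx":0,"ry":0.004,"rz":0,"jaw":-1},
    {"tx":-9,"ty":0.4,"tz":0,"rx":0,"ry":0.006,"rz":0,"jaw":-1},
    {"tx":-12,"ty":0.5,"tz":0,"rx":0,"ry":0.006,"rz":0,"jaw":-1}
  ]
}}

```text
time_s: 10.9
position: [0.4899, 0.0719, 0.2652]
tool_rot: [[-1.0, 0.0, 0.009], [-0.0, 1.0, -0.008], [-0.009, -0.008, -1.0]]
ft_force: [8.5, 0.9, -4.0]
grip_width: 0.0163
```

```bash
python3 e.py k
```

```text
11.0 [0.48944979 0.07196345 0.26520065] [ 7.22366289  0.29597413 -3.41774178] 0.016211279500618972
top hook 174.1017942449124 262.28794996910716
scene hook 585.6869672940884 163.2504184956564
```

View pics/k1.png

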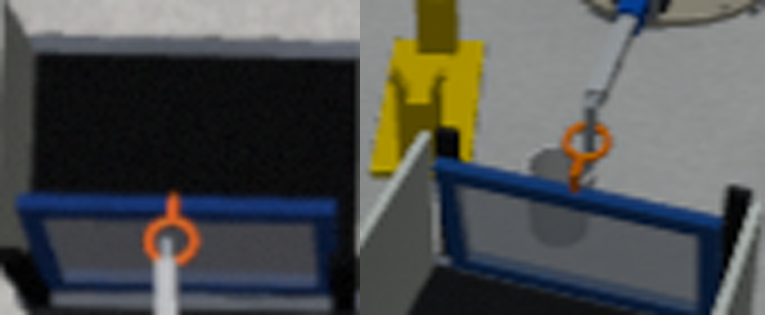

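Request:
{"fn": "apply_moves", "kwargs": {
  "plan": [
    {"tx":-2,"ty":0,"tz":0,"rx":0,"ry":0,"rz":0,"jaw":-1},
    {"tx":-4,"ty":0.2,"tz":0,"rx":0,"ry":0.004,"rz":0,"jaw":-1},
    {"tx":-6,"ty":0.3,"tz":-0.5,"rx":0,"ry":0.006,"rz":0,"jaw":-1},
    {"tx":-8,"ty":0.4,"tz":-1,"rx":0,"ry":0.006,"rz":0,"jaw":-1},
    {"tx":-10,"ty":0.4,"tz":-1,"rx":0,"ry":0.006,"rz":0,"jaw":-1},
    {"tx":-12,"ty":0.5,"tz":-1,"rx":0,"ry":0.006,"rz":0,"jaw":-1}
  ]
}}

```text
time_s: 11.6
position: [0.4789, 0.0724, 0.2647]
tool_rot: [[-1.0, 0.0, 0.007], [0.0, 1.0, -0.008], [-0.007, -0.008, -1.0]]
ft_force: [7.1, 0.2, -3.5]
grip_width: 0.0161
```

Request:
{"fn": "apply_moves", "kwargs": {
  "plan": [
    {"tx":-2,"ty":0.1,"tz":0,"rx":0,"ry":0,"rz":0,"jaw":-1},
    {"tx":-3,"ty":0.2,"tz":0,"rx":0,"ry":0.004,"rz":0,"jaw":-1},
    {"tx":-4,"ty":0.2,"tz":0,"rx":0,"ry":0.004,"rz":0,"jaw":-1}
  ]
}}

```text
time_s: 11.9
position: [0.4762, 0.0725, 0.265]
tool_rot: [[-1.0, 0.0, 0.007], [0.0, 1.0, -0.008], [-0.007, -0.008, -1.0]]
ft_force: [8.8, 0.2, -5.7]
grip_width: 0.0164
```

Request:
{"fn": "apply_moves", "kwargs": {
  "plan": [
    {"tx":-2,"ty":0.1,"tz":0,"rx":0,"ry":0,"rz":0,"jaw":-1},
    {"tx":-3,"ty":0.2,"tz":-0.3,"rx":0,"ry":0.004,"rz":0,"jaw":-1},
    {"tx":-4,"ty":0.2,"tz":-0.5,"rx":0,"ry":0.004,"rz":0,"jaw":-1}
  ]
}}

```text
time_s: 12.2
position: [0.4735, 0.0726, 0.2646]
tool_rot: [[-1.0, 0.0, 0.007], [0.0, 1.0, -0.008], [-0.007, -0.008, -1.0]]
ft_force: [8.2, 0.4, -6.4]
grip_width: 0.0162
```

Request:
{"fn": "apply_moves", "kwargs": {
  "plan": [
    {"tx":-2,"ty":0.1,"tz":0,"rx":0,"ry":0,"rz":0,"jaw":-1},
    {"tx":-2.5,"ty":0.1,"tz":0,"rx":0,"ry":0.003,"rz":0,"jaw":-1},
    {"tx":-3,"ty":0.1,"tz":0,"rx":0,"ry":0.003,"rz":0,"jaw":-1}
  ]
}}

```text
time_s: 12.5
position: [0.4717, 0.0726, 0.2647]
tool_rot: [[-1.0, 0.0, 0.007], [0.0, 1.0, -0.008], [-0.007, -0.008, -1.0]]
ft_force: [9.0, -0.0, -6.6]
grip_width: 0.0161
```

```bash
python3 e.py l
```

```text
12.6 [0.47166024 0.07262774 0.26468997] [ 8.31394488  0.0843926  -6.010204  ] 0.016447570219041724
top hook 173.4342098026425 290.9236129851527
scene hook 593.064050612623 148.46767222257614
```

View pics/l1.png

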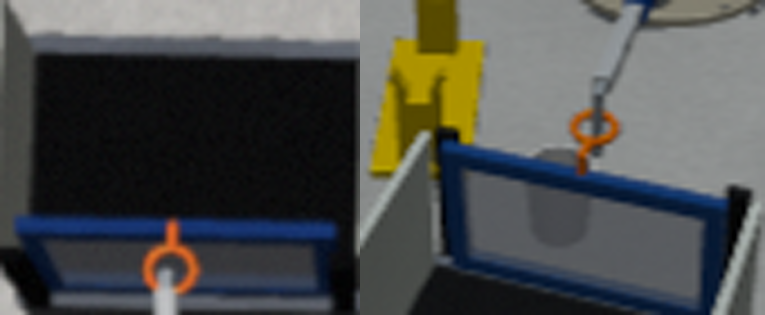

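Request:
{"fn": "apply_moves", "kwargs": {
  "plan": [
    {"tx":-2,"ty":0.1,"tz":-0.3,"rx":0,"ry":0,"rz":0,"jaw":-1},
    {"tx":-2.5,"ty":0.1,"tz":-0.5,"rx":0,"ry":0.003,"rz":0,"jaw":-1},
    {"tx":-3,"ty":0.1,"tz":-0.5,"rx":0,"ry":0.003,"rz":0,"jaw":-1}
  ]
}}

```text
time_s: 12.9
position: [0.4699, 0.0727, 0.2643]
tool_rot: [[-1.0, 0.0, 0.007], [0.0, 1.0, -0.008], [-0.007, -0.008, -1.0]]
ft_force: [8.8, 0.2, -5.8]
grip_width: 0.0162
```

Request:
{"fn": "apply_moves", "kwargs": {
  "plan": [
    {"tx":-2,"ty":0.1,"tz":-0.3,"rx":0,"ry":0,"rz":0,"jaw":-1},
    {"tx":-2.5,"ty":0.1,"tz":-0.5,"rx":0,"ry":0.003,"rz":0,"jaw":-1},
    {"tx":-3,"ty":0.1,"tz":-0.5,"rx":0,"ry":0.003,"rz":0,"jaw":-1}
  ]
}}

```text
time_s: 13.2
position: [0.4682, 0.0727, 0.2639]
tool_rot: [[-1.0, 0.0, 0.007], [0.0, 1.0, -0.008], [-0.007, -0.008, -1.0]]
ft_force: [8.8, 1.8, -6.5]
grip_width: 0.016
```

Request:
{"fn": "apply_moves", "kwargs": {
  "plan": [
    {"tx":-2,"ty":0.1,"tz":-0.3,"rx":0,"ry":0,"rz":0,"jaw":-1},
    {"tx":-2.5,"ty":0.1,"tz":-0.5,"rx":0,"ry":0.003,"rz":0,"jaw":-1},
    {"tx":-3,"ty":0.1,"tz":-0.5,"rx":0,"ry":0.003,"rz":0,"jaw":-1}
  ]
}}

```text
time_s: 13.5
position: [0.4665, 0.0728, 0.2635]
tool_rot: [[-1.0, 0.0, 0.008], [0.0, 1.0, -0.007], [-0.008, -0.007, -1.0]]
ft_force: [9.7, 0.6, -7.1]
grip_width: 0.0163
```

Request:
{"fn": "apply_moves", "kwargs": {
  "plan": [
    {"tx":-2,"ty":0.1,"tz":-0.3,"rx":0,"ry":0,"rz":0,"jaw":-1},
    {"tx":-2.5,"ty":0.1,"tz":-0.7,"rx":0,"ry":0.003,"rz":0,"jaw":-1}
  ]
}}

```text
time_s: 13.7
position: [0.4652, 0.0728, 0.2629]
tool_rot: [[-1.0, 0.0, 0.008], [0.0, 1.0, -0.007], [-0.008, -0.007, -1.0]]
ft_force: [9.2, 0.7, -6.5]
grip_width: 0.0161
```

Request:
{"fn": "apply_moves", "kwargs": {
  "plan": [
    {"tx":-2,"ty":0.1,"tz":-0.3,"rx":0,"ry":0,"rz":0,"jaw":-1},
    {"tx":-2.5,"ty":0.1,"tz":-0.7,"rx":0,"ry":0.003,"rz":0,"jaw":-1}
  ]
}}

```text
time_s: 13.9
position: [0.464, 0.0729, 0.2623]
tool_rot: [[-1.0, 0.0, 0.009], [0.0, 1.0, -0.007], [-0.009, -0.007, -1.0]]
ft_force: [9.5, 0.9, -6.3]
grip_width: 0.0165
```

Request:
{"fn": "apply_moves", "kwargs": {
  "plan": [
    {"tx":-2,"ty":0.1,"tz":-0.3,"rx":0,"ry":0,"rz":0,"jaw":-1},
    {"tx":-2.5,"ty":0.1,"tz":-0.7,"rx":0,"ry":0.003,"rz":0,"jaw":-1}
  ]
}}

```text
time_s: 14.1
position: [0.4628, 0.0729, 0.2619]
tool_rot: [[-1.0, 0.0, 0.01], [0.0, 1.0, -0.007], [-0.01, -0.007, -1.0]]
ft_force: [8.8, 0.8, -5.6]
grip_width: 0.0165
```

Request:
{"fn": "apply_moves", "kwargs": {
  "plan": [
    {"tx":-2,"ty":0.1,"tz":-0.3,"rx":0,"ry":0,"rz":0,"jaw":-1},
    {"tx":-2.5,"ty":0.1,"tz":-0.7,"rx":0,"ry":0.003,"rz":0,"jaw":-1}
  ]
}}

```text
time_s: 14.3
position: [0.4622, 0.0729, 0.2615]
tool_rot: [[-1.0, 0.0, 0.012], [0.0, 1.0, -0.007], [-0.012, -0.007, -1.0]]
ft_force: [12.9, 0.8, -6.4]
grip_width: 0.0159
```

Request:
{"fn": "apply_moves", "kwargs": {
  "plan": [
    {"tx":-2,"ty":0.1,"tz":-0.3,"rx":0,"ry":0,"rz":0,"jaw":-1},
    {"tx":-2.5,"ty":0.1,"tz":-0.7,"rx":0,"ry":0.003,"rz":0,"jaw":-1}
  ]
}}

```text
time_s: 14.5
position: [0.4621, 0.0729, 0.2612]
tool_rot: [[-1.0, 0.0, 0.016], [0.0, 1.0, -0.007], [-0.016, -0.007, -1.0]]
ft_force: [16.8, 1.2, -7.5]
grip_width: 0.0163
```

```bash
python3 e.py m
```

```text
14.6 [0.46213945 0.0729118  0.26122944] [15.02091009  0.46276002 -8.08773171] 0.016423878429118265
top hook 173.73741660273376 307.24870972858474
scene hook 596.7077787101247 144.35044917474696
```

View pics/m1.png

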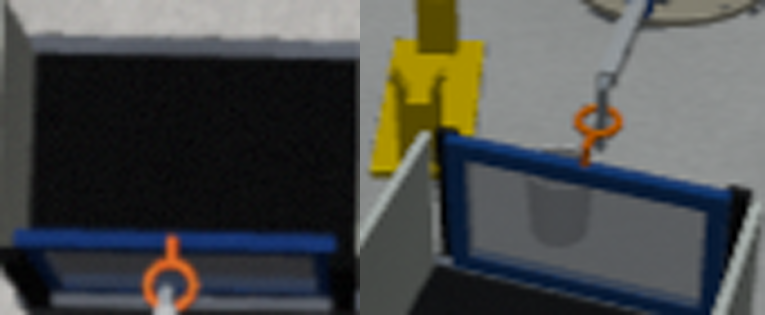

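Request:
{"fn": "apply_moves", "kwargs": {
  "plan": [
    {"tx":-2.5,"ty":0.1,"tz":-0.6,"rx":0,"ry":0.003,"rz":0,"jaw":-1},
    {"tx":-2.5,"ty":0.1,"tz":-0.6,"rx":0,"ry":0.003,"rz":0,"jaw":-1},
    {"tx":-2.5,"ty":0.1,"tz":-0.6,"rx":0,"ry":0.003,"rz":0,"jaw":-1}
  ]
}}

```text
time_s: 14.9
position: [0.4621, 0.0729, 0.261]
tool_rot: [[-1.0, 0.001, 0.02], [0.0, 1.0, -0.007], [-0.02, -0.007, -1.0]]
ft_force: [15.8, -0.4, -7.3]
grip_width: 0.0162
```

```bash
python3 -c "
from h import *
o=env.observe();print(o['ft_force'],o['wrist_torque'],o['tool_rot'][0],o['position'])"
```

```text
[15.75180489 -0.38774256 -7.32816962] [ 0.17692734 -1.90820504  0.15840134] [-9.99806880e-01  5.38228418e-04  1.96446875e-02] [0.46214168 0.07287045 0.26100154]
```

Request:
{"fn": "apply_moves", "kwargs": {
  "plan": [
    {"tx":-2.7,"ty":0.1,"tz":-0.6,"rx":0,"ry":0.003,"rz":0,"jaw":-1},
    {"tx":-2.8,"ty":0.1,"tz":-0.6,"rx":0,"ry":0.003,"rz":0,"jaw":-1},
    {"tx":-2.8,"ty":0.1,"tz":-0.6,"rx":0,"ry":0.003,"rz":0,"jaw":-1},
    {"tx":-2.8,"ty":0.1,"tz":-0.6,"rx":0,"ry":0.003,"rz":0,"jaw":-1}
  ]
}}

```text
time_s: 15.3
position: [0.4621, 0.0729, 0.2607]
tool_rot: [[-1.0, 0.001, 0.024], [0.0, 1.0, -0.006], [-0.024, -0.006, -1.0]]
ft_force: [18.2, 0.7, -7.9]
grip_width: 0.0163
```

Request:
{"fn": "apply_moves", "kwargs": {
  "plan": [
    {"tx":-2.7,"ty":0.1,"tz":-0.5,"rx":0,"ry":0.003,"rz":0,"jaw":-1},
    {"tx":-2.7,"ty":0.1,"tz":-0.5,"rx":0,"ry":0.003,"rz":0,"jaw":-1},
    {"tx":-2.7,"ty":0.1,"tz":-0.5,"rx":0,"ry":0.003,"rz":0,"jaw":-1},
    {"tx":-2.7,"ty":0.1,"tz":-0.5,"rx":0,"ry":0.003,"rz":0,"jaw":-1},
    {"tx":-2.7,"ty":0.1,"tz":-0.5,"rx":0,"ry":0.003,"rz":0,"jaw":-1},
    {"tx":-2.7,"ty":0.1,"tz":-0.5,"rx":0,"ry":0.003,"rz":0,"jaw":-1},
    {"tx":-2.7,"ty":0.1,"tz":-0.5,"rx":0,"ry":0.003,"rz":0,"jaw":-1},
    {"tx":-2.7,"ty":0.1,"tz":-0.5,"rx":0,"ry":0.003,"rz":0,"jaw":-1},
    {"tx":-2.7,"ty":0.1,"tz":-0.5,"rx":0,"ry":0.003,"rz":0,"jaw":-1},
    {"tx":-2.7,"ty":0.1,"tz":-0.5,"rx":0,"ry":0.003,"rz":0,"jaw":-1},
    {"tx":-2.7,"ty":0.1,"tz":-0.5,"rx":0,"ry":0.003,"rz":0,"jaw":-1},
    {"tx":-2.7,"ty":0.1,"tz":-0.5,"rx":0,"ry":0.003,"rz":0,"jaw":-1}
  ]
}}

```text
time_s: 16.5
position: [0.4621, 0.0729, 0.2604]
tool_rot: [[-1.0, 0.001, 0.027], [0.0, 1.0, -0.006], [-0.027, -0.006, -1.0]]
ft_force: [17.4, 2.5, -8.7]
grip_width: 0.0162
```

```bash
python3 e.py n
```

```text
16.6 [0.46212108 0.07286184 0.26043843] [ 17.02754396   1.0140256  -10.1595621 ] 0.01652631777441197
top hook 173.95369028354975 307.5171881667035
scene hook 596.6113461987712 145.23036569165617
```

View pics/n1.png

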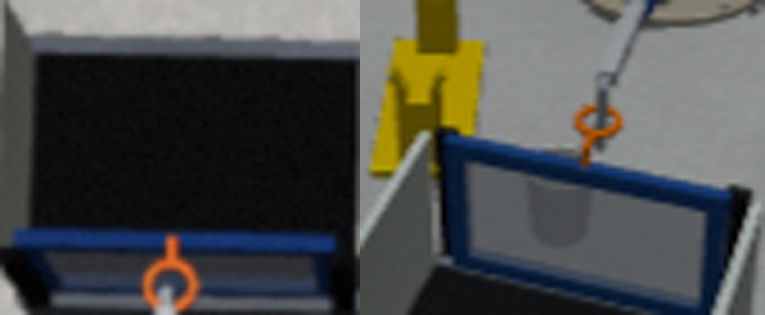

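Request:
{"fn": "apply_moves", "kwargs": {
  "plan": [
    {"tx":-1,"ty":0,"tz":-0.3,"rx":0,"ry":0,"rz":0,"jaw":-1},
    {"tx":0,"ty":0,"tz":0,"rx":0,"ry":0.003,"rz":0,"jaw":-1},
    {"tx":1.5,"ty":0,"tz":0,"rx":0,"ry":0.006,"rz":0,"jaw":-1},
    {"tx":3,"ty":-0.1,"tz":0,"rx":0,"ry":0.01,"rz":0,"jaw":-1},
    {"tx":4.5,"ty":-0.2,"tz":0,"rx":0,"ry":0.015,"rz":0,"jaw":-1},
    {"tx":6,"ty":-0.2,"tz":0,"rx":0,"ry":0.02,"rz":0,"jaw":-1},
    {"tx":6,"ty":-0.2,"tz":0,"rx":0,"ry":0.02,"rz":0,"jaw":-1}
  ]
}}

```text
time_s: 17.3
position: [0.4683, 0.0727, 0.2604]
tool_rot: [[-1.0, 0.001, 0.007], [0.001, 1.0, -0.006], [-0.007, -0.006, -1.0]]
ft_force: [-0.0, 0.5, -3.1]
grip_width: 0.0168
```

```bash
python3 e.py p
```

```text
17.4 [0.46810138 0.07267663 0.26037176] [ 0.38680366  0.43029876 -2.72248658] 0.015828740107019835
top hook 174.15608325765461 297.9768055310582
scene hook 594.2311522583275 150.38849916154624
```

View pics/p1.png

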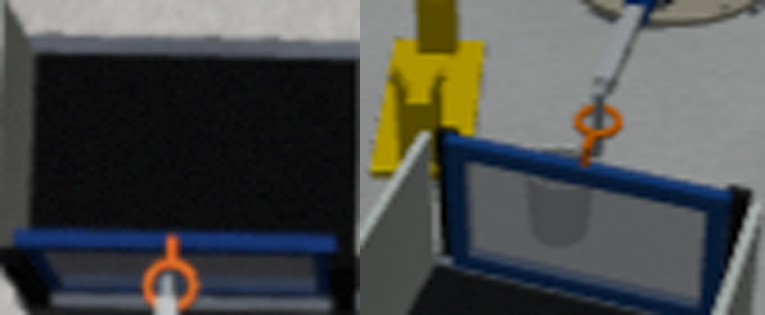

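The finger hangs free in the ring and the flap is still shut, so I'll lift straight up.

Request:
{"fn": "apply_moves", "kwargs": {
  "plan": [
    {"tx":0,"ty":0,"tz":2,"rx":0,"ry":0,"rz":0,"jaw":-1},
    {"tx":0,"ty":0,"tz":5,"rx":0,"ry":0,"rz":0,"jaw":-1},
    {"tx":0,"ty":0,"tz":8,"rx":0,"ry":0,"rz":0,"jaw":-1},
    {"tx":0,"ty":0,"tz":12,"rx":0,"ry":0,"rz":0,"jaw":-1}
  ]
}}

```text
time_s: 17.8
position: [0.4681, 0.0727, 0.2727]
tool_rot: [[-1.0, 0.0, 0.007], [0.0, 1.0, -0.006], [-0.007, -0.006, -1.0]]
ft_force: [-0.1, -1.2, -1.5]
grip_width: 0.0164
```

Request:
{"fn": "apply_moves", "kwargs": {
  "plan": [
    {"tx":0,"ty":0,"tz":4,"rx":0,"ry":0,"rz":0,"jaw":-1},
    {"tx":0,"ty":0,"tz":8,"rx":0,"ry":0,"rz":0,"jaw":-1},
    {"tx":0,"ty":0,"tz":13,"rx":0,"ry":0,"rz":0,"jaw":-1},
    {"tx":0,"ty":0,"tz":18,"rx":0,"ry":0,"rz":0,"jaw":-1},
    {"tx":0,"ty":0,"tz":24,"rx":0,"ry":0,"rz":0,"jaw":-1},
    {"tx":0,"ty":0,"tz":32,"rx":0,"ry":0,"rz":0,"jaw":-1},
    {"tx":0,"ty":0,"tz":45,"rx":0,"ry":0,"rz":0,"jaw":-1},
    {"tx":0,"ty":0,"tz":58,"rx":0,"ry":0,"rz":0,"jaw":-1},
    {"tx":0,"ty":0,"tz":62,"rx":0,"ry":0,"rz":0,"jaw":-1}
  ]
}}

```text
time_s: 18.7
position: [0.4684, 0.0727, 0.3363]
tool_rot: [[-1.0, 0.0, 0.01], [0.0, 1.0, -0.006], [-0.01, -0.006, -1.0]]
ft_force: [-1.1, 0.2, -1.9]
grip_width: 0.0165
```

```bash
python3 e.py q
```

```text
18.8 [0.46819011 0.07267989 0.33521974] [ 0.33693354 -0.44994458 -2.72063402] 0.01624308105944967
top hook 160.61444127420657 272.98337952757544
scene hook 597.2982379867476 61.014891015037946
```

View pics/q1.png

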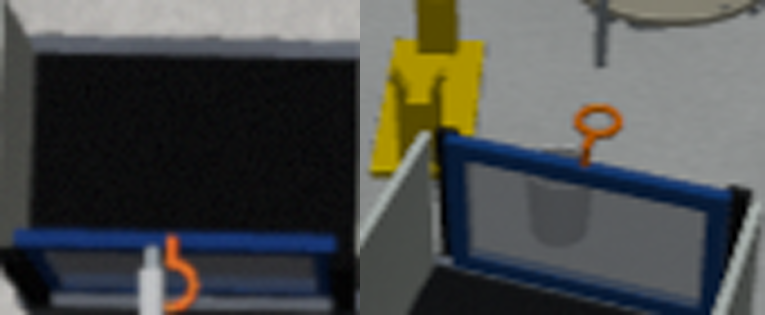

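Request:
{"fn": "apply_moves", "kwargs": {
  "plan": [
    {"tx":0,"ty":-20,"tz":0,"rx":0,"ry":0.004,"rz":0,"jaw":-1},
    {"tx":0,"ty":-55,"tz":0,"rx":0,"ry":0.007,"rz":0,"jaw":-1},
    {"tx":1,"ty":-100,"tz":0,"rx":0,"ry":0.007,"rz":0,"jaw":-1},
    {"tx":2,"ty":-145,"tz":0,"rx":0,"ry":0.007,"rz":0,"jaw":-1},
    {"tx":3,"ty":-190,"tz":0,"rx":0,"ry":0.007,"rz":0,"jaw":-1},
    {"tx":4,"ty":-235,"tz":0,"rx":0,"ry":0.007,"rz":0,"jaw":-1},
    {"tx":5,"ty":-280,"tz":0,"rx":0,"ry":0.007,"rz":0,"jaw":-1},
    {"tx":6,"ty":-325,"tz":0,"rx":0,"ry":0.007,"rz":0,"jaw":-1},
    {"tx":7,"ty":-365,"tz":0,"rx":0,"ry":0.007,"rz":0,"jaw":-1},
    {"tx":7,"ty":-395,"tz":0,"rx":0,"ry":0.007,"rz":0,"jaw":-1},
    {"tx":7,"ty":-413.5,"tz":0,"rx":0,"ry":0.007,"rz":0,"jaw":-1},
    {"tx":7,"ty":-413.5,"tz":0,"rx":0,"ry":0.007,"rz":0,"jaw":-1}
  ]
}}

```text
time_s: 20.0
position: [0.4747, -0.343, 0.3334]
tool_rot: [[-1.0, 0.003, -0.001], [0.003, 1.0, -0.005], [0.001, -0.005, -1.0]]
ft_force: [0.2, 0.7, -2.3]
grip_width: 0.0161
```

Request:
{"fn": "apply_moves", "kwargs": {
  "plan": [
    {"tx":0,"ty":0,"tz":-40,"rx":0,"ry":0,"rz":0,"jaw":-1},
    {"tx":0,"ty":0,"tz":-80,"rx":0,"ry":0,"rz":0,"jaw":-1},
    {"tx":0,"ty":0,"tz":-120,"rx":0,"ry":0,"rz":0,"jaw":-1},
    {"tx":0,"ty":0,"tz":-160,"rx":0,"ry":0,"rz":0,"jaw":-1},
    {"tx":0,"ty":0,"tz":-190,"rx":0,"ry":0,"rz":0,"jaw":-1},
    {"tx":0,"ty":0,"tz":-200,"rx":0,"ry":0,"rz":0,"jaw":-1},
    {"tx":0,"ty":0,"tz":-200,"rx":0,"ry":0,"rz":0,"jaw":-1}
  ]
}}

```text
time_s: 20.7
position: [0.4746, -0.3422, 0.1326]
tool_rot: [[-1.0, 0.003, -0.002], [0.003, 1.0, -0.003], [0.002, -0.003, -1.0]]
ft_force: [-0.3, 0.2, -0.9]
grip_width: 0.0164
```

```bash
cat > r.py <<'E'
from h import *
import sys
tag=sys.argv[1];snap(tag)
o=env.observe();print(o["time_s"],o["position"],o["tool_rot"].round(4).tolist(),o["ft_force"],o["wrist_torque"],o["grip_width"])
a=load(tag,"top")["image"][145:245,300:380,::-1];b=load(tag,"scene")["image"][150:235,140:230,::-1]
a=cv2.resize(cv2.convertScaleAbs(a,alpha=1.8),None,fx=5,fy=5,interpolation=cv2.INTER_CUBIC)
b=cv2.resize(b,None,fx=4.4,fy=4.4,interpolation=cv2.INTER_CUBIC)
b=cv2.copyMakeBorder(b,0,a.shape[0]-b.shape[0],0,0,cv2.BORDER_CONSTANT)
cv2.imwrite(f"pics/{tag}1.png",np.hstack([a,b]))
E
python3 r.py r
```

```text
20.8 [ 0.47535913 -0.34326974  0.13498544] [[-1.0, 0.0028, 0.0011], [0.0028, 1.0, -0.0064], [-0.0011, -0.0064, -1.0]] [ 0.06798964  0.24849628 -2.66728781] [-0.00098669  0.03858417 -0.01182956] 0.01641492186419437
```

View pics/r1.png

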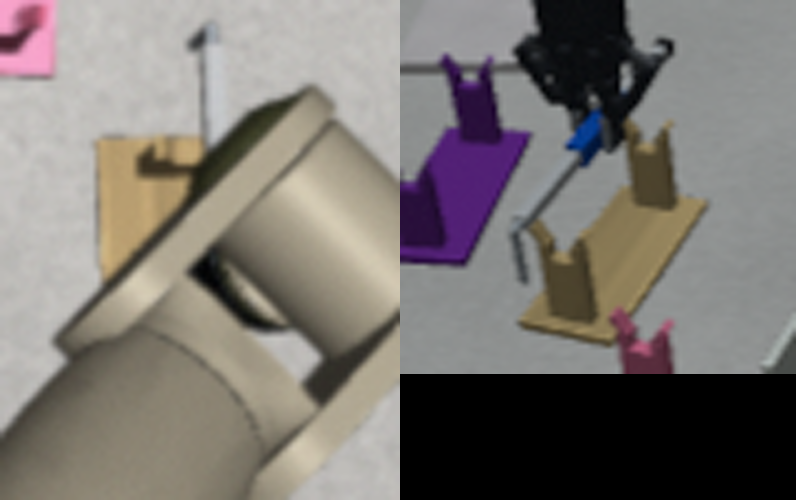

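Run:
```python
from h import *
s=load("r","scene");t=load("r","top");p=np.array([.47536,-.34327,.13499])
for nm,o in(("barend top",(.152,0,.025)),("tip",(.148,0,-.035)),("bar at +60 top",(.06,0,.025))):
    u,v=proj(s,p+o);a,b=proj(t,p+o);print(nm,(u-140)*4.4+400,(v-150)*4.4,"|",(a-300)*5,(b-145)*5)
```

```text
barend top 505.243888040212 221.46288179929255 | 212.0202315869193 19.74337278729095
tip 519.3995118090055 277.31708134059136 | 191.14962755279976 45.333918262207646
bar at +60 top 559.2956060813938 156.7308521298903 | 219.46232591090336 174.43377719725888
```

Request:
{"fn": "apply_moves", "kwargs": {
  "plan": [
    {"tx":0,"ty":2.3,"tz":0,"rx":0,"ry":0,"rz":0.0035,"jaw":-1},
    {"tx":0,"ty":2.3,"tz":-10,"rx":0,"ry":0,"rz":0.0035,"jaw":-1},
    {"tx":0,"ty":2.3,"tz":-20,"rx":0,"ry":0,"rz":0.0035,"jaw":-1},
    {"tx":0,"ty":2.3,"tz":-30,"rx":0,"ry":0,"rz":0.0035,"jaw":-1},
    {"tx":0,"ty":2.3,"tz":-34,"rx":0,"ry":0,"rz":0.0035,"jaw":-1},
    {"tx":0,"ty":2.3,"tz":-34,"rx":0,"ry":0,"rz":0.0035,"jaw":-1}
  ]
}}

```text
time_s: 21.4
position: [0.4751, -0.3408, 0.1]
tool_rot: [[-1.0, -0.001, -0.0], [-0.001, 1.0, -0.005], [0.0, -0.005, -1.0]]
ft_force: [-0.0, -0.5, -1.8]
grip_width: 0.0164
```

```bash
python3 r.py u
```

```text
21.5 [ 0.47548291 -0.34111473  0.10104117] [[-1.0, -0.0006, 0.0013], [-0.0006, 1.0, -0.0066], [-0.0013, -0.0066, -1.0]] [ 0.09523423  0.11250011 -2.72972368] [-0.00514504  0.02127172 -0.00646565] 0.016576600113649555
```

View pics/u1.png

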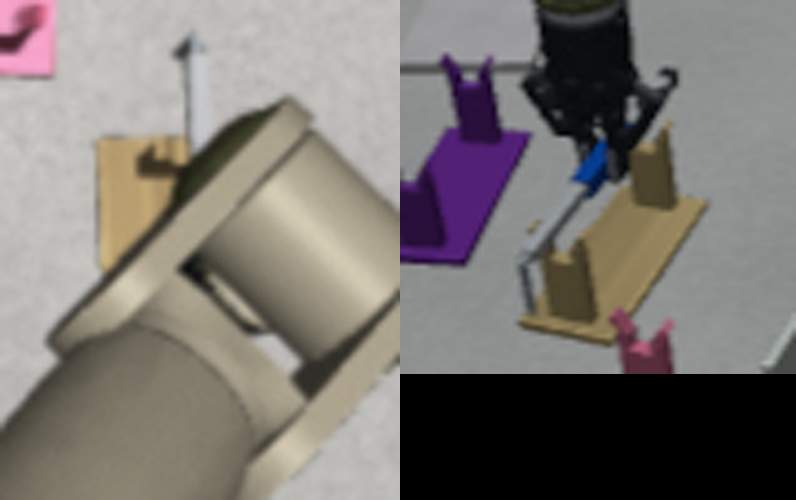

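Request:
{"fn": "apply_moves", "kwargs": {
  "plan": [
    {"tx":0,"ty":0,"tz":-7,"rx":0,"ry":0,"rz":0,"jaw":-1},
    {"tx":0,"ty":0,"tz":-14,"rx":0,"ry":0,"rz":0,"jaw":-1},
    {"tx":0,"ty":0,"tz":-21,"rx":0,"ry":0,"rz":0,"jaw":-1},
    {"tx":0,"ty":0,"tz":-27,"rx":0,"ry":0,"rz":0,"jaw":-1},
    {"tx":0,"ty":0,"tz":-32,"rx":0,"ry":0,"rz":0,"jaw":-1},
    {"tx":0,"ty":0,"tz":-34,"rx":0,"ry":0,"rz":0,"jaw":-1},
    {"tx":0,"ty":0,"tz":-34,"rx":0,"ry":0,"rz":0,"jaw":-1}
  ]
}}

```text
time_s: 22.2
position: [0.4754, -0.3411, 0.0667]
tool_rot: [[-1.0, -0.001, 0.001], [-0.001, 1.0, -0.006], [-0.001, -0.006, -1.0]]
ft_force: [0.2, -1.0, -2.5]
grip_width: 0.0162
```

Request:
{"fn": "apply_moves", "kwargs": {
  "plan": [
    {"tx":0,"ty":0,"tz":-1,"rx":0,"ry":0,"rz":0,"jaw":-1},
    {"tx":0,"ty":0,"tz":-2,"rx":0,"ry":0,"rz":0,"jaw":-1},
    {"tx":0,"ty":0,"tz":-3,"rx":0,"ry":0,"rz":0,"jaw":-1},
    {"tx":0,"ty":0,"tz":-3.5,"rx":0,"ry":0,"rz":0,"jaw":-1}
  ]
}}

```text
time_s: 22.6
position: [0.4754, -0.3411, 0.0632]
tool_rot: [[-1.0, -0.001, 0.001], [-0.001, 1.0, -0.006], [-0.001, -0.006, -1.0]]
ft_force: [0.2, 0.2, -2.4]
grip_width: 0.0164
```

Request:
{"fn": "apply_moves", "kwargs": {
  "plan": [
    {"tx":0,"ty":0,"tz":-0.5,"rx":0,"ry":0,"rz":0,"jaw":-1},
    {"tx":0,"ty":0,"tz":-1,"rx":0,"ry":0,"rz":0,"jaw":-1},
    {"tx":0,"ty":0,"tz":-1,"rx":0,"ry":0,"rz":0,"jaw":-1}
  ]
}}

```text
time_s: 22.9
position: [0.4754, -0.3411, 0.0623]
tool_rot: [[-1.0, -0.001, 0.001], [-0.001, 1.0, -0.006], [-0.001, -0.006, -1.0]]
ft_force: [-0.3, 0.1, -2.6]
grip_width: 0.0161
```

Request:
{"fn": "apply_moves", "kwargs": {
  "plan": [
    {"tx":0,"ty":0,"tz":-0.5,"rx":0,"ry":0,"rz":0,"jaw":-1},
    {"tx":0,"ty":0,"tz":-1,"rx":0,"ry":0,"rz":0,"jaw":-1},
    {"tx":0,"ty":0,"tz":-1,"rx":0,"ry":0,"rz":0,"jaw":-1}
  ]
}}

```text
time_s: 23.2
position: [0.4755, -0.3411, 0.0622]
tool_rot: [[-1.0, -0.001, 0.002], [-0.001, 1.0, -0.007], [-0.002, -0.007, -1.0]]
ft_force: [-3.1, 2.2, 6.4]
grip_width: 0.0163
```

Contact has been made (about 9 N upward). I'll relax and release.

Request:
{"fn": "apply_moves", "kwargs": {
  "plan": [
    {"tx":0,"ty":0,"tz":0,"rx":0,"ry":0,"rz":0,"jaw":-1},
    {"tx":0,"ty":0,"tz":0,"rx":0,"ry":0,"rz":0,"jaw":-1},
    {"tx":0,"ty":0,"tz":0,"rx":0,"ry":0,"rz":0,"jaw":-1}
  ],
  "grip_force": 20
}}

```text
time_s: 23.5
position: [0.4755, -0.3412, 0.0622]
tool_rot: [[-1.0, -0.001, 0.002], [-0.001, 1.0, -0.007], [-0.002, -0.007, -1.0]]
ft_force: [-0.2, 0.8, 0.7]
grip_width: 0.0168
```

Request:
{"fn": "apply_moves", "kwargs": {
  "plan": [
    {"tx":0,"ty":0,"tz":0,"rx":0,"ry":0,"rz":0,"jaw":-0.55},
    {"tx":0,"ty":0,"tz":0,"rx":0,"ry":0,"rz":0,"jaw":-0.5},
    {"tx":0,"ty":0,"tz":0,"rx":0,"ry":0,"rz":0,"jaw":-0.4},
    {"tx":0,"ty":0,"tz":0,"rx":0,"ry":0,"rz":0,"jaw":-0.2},
    {"tx":0,"ty":0,"tz":0,"rx":0,"ry":0,"rz":0,"jaw":0},
    {"tx":0,"ty":0,"tz":0,"rx":0,"ry":0,"rz":0,"jaw":0.3},
    {"tx":0,"ty":0,"tz":0,"rx":0,"ry":0,"rz":0,"jaw":0.5},
    {"tx":0,"ty":0,"tz":0,"rx":0,"ry":0,"rz":0,"jaw":0.5}
  ]
}}

```text
time_s: 24.3
position: [0.4755, -0.3412, 0.0622]
tool_rot: [[-1.0, -0.001, 0.002], [-0.001, 1.0, -0.007], [-0.002, -0.007, -1.0]]
ft_force: [-1.0, 0.0, 0.5]
grip_width: 0.0639
```

Request:
{"fn": "apply_moves", "kwargs": {
  "plan": [
    {"tx":0,"ty":0,"tz":8,"rx":0,"ry":0,"rz":0,"jaw":0.5},
    {"tx":0,"ty":0,"tz":20,"rx":0,"ry":0,"rz":0,"jaw":0.5},
    {"tx":0,"ty":0,"tz":40,"rx":0,"ry":0,"rz":0,"jaw":0.5},
    {"tx":0,"ty":0,"tz":70,"rx":0,"ry":0,"rz":0,"jaw":0.5},
    {"tx":0,"ty":0,"tz":110,"rx":0,"ry":0,"rz":0,"jaw":0.5},
    {"tx":0,"ty":0,"tz":150,"rx":0,"ry":0,"rz":0,"jaw":0.5},
    {"tx":-40,"ty":0,"tz":180,"rx":0,"ry":0,"rz":0,"jaw":0.5},
    {"tx":-80,"ty":0,"tz":200,"rx":0,"ry":0,"rz":0,"jaw":0.5},
    {"tx":-110,"ty":30,"tz":200,"rx":0,"ry":0,"rz":0,"jaw":0.5},
    {"tx":-120,"ty":75,"tz":200,"rx":0,"ry":0,"rz":0,"jaw":0.5},
    {"tx":-120,"ty":120,"tz":200,"rx":0,"ry":0,"rz":0,"jaw":0.5},
    {"tx":-120,"ty":160,"tz":200,"rx":0,"ry":0,"rz":0,"jaw":0.5}
  ]
}}

```text
time_s: 25.5
position: [0.3547, -0.1794, 0.2634]
tool_rot: [[-1.0, 0.0, 0.003], [0.0, 1.0, -0.008], [-0.003, -0.008, -1.0]]
ft_force: [0.2, 0.5, -0.8]
grip_width: 0.0643
```

```bash
python3 r.py v
```

```text
25.6 [ 0.35482972 -0.17748154  0.26368998] [[-1.0, -0.004, 0.0034], [-0.0041, 1.0, -0.0078], [-0.0033, -0.0078, -1.0]] [ 0.26161416 -0.56189039 -0.49138912] [-0.00064522  0.05071694 -0.00993158] 0.0640916268657259
```

View pics/v1.png

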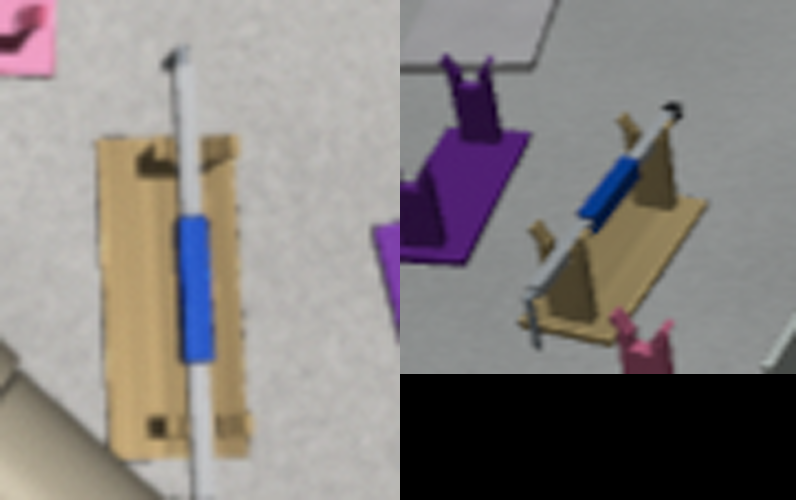

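View pics/v_top.png

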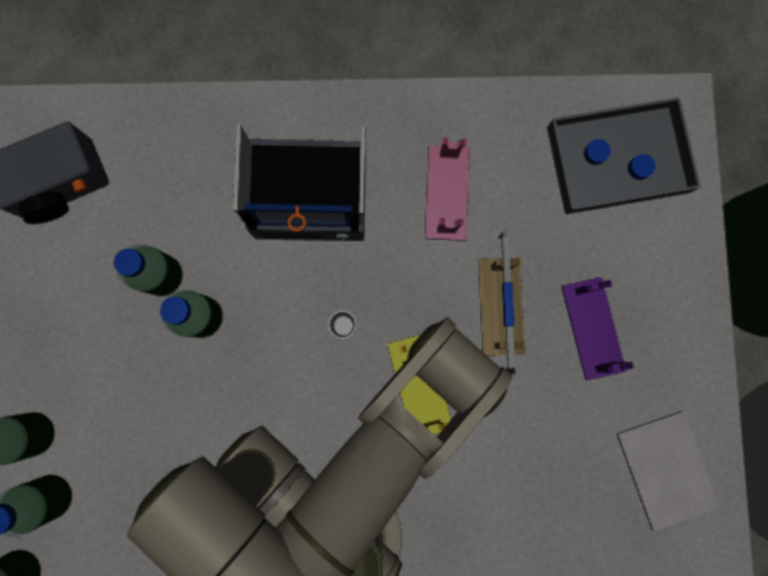

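View pics/v_scene.png

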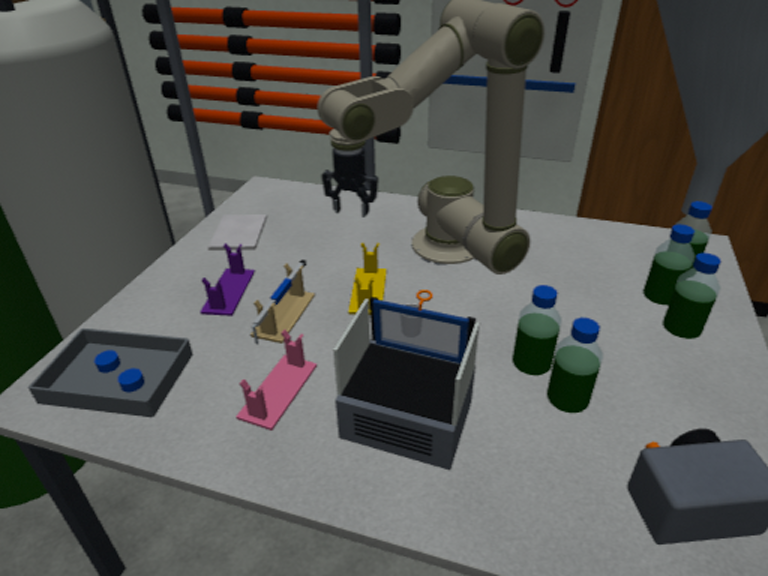

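Run:
```python
from h import *
for n in("scene","top"):
  for tag in("a","m","q","v"):
    hsv=cv2.cvtColor(load(tag,n)["image"],cv2.COLOR_RGB2HSV);r=[]
    for lo,hi,b in(((105,140,50),(125,255,255),((330,185,350,225) if n=="top" else (175,180,205,210))),((2,150,80),(16,255,255),((180,105,215,165) if n=="top" else (262,185,305,230))),((105,140,50),(125,255,255),((70,160,130,220) if n=="top" else (350,185,405,232)))):
        m=cv2.inRange(hsv,lo,hi)[b[1]:b[3],b[0]:b[2]];M=cv2.moments(m,True)
        r.append((round(M["m10"]/max(M["m00"],1)+b[0],2),round(M["m01"]/max(M["m00"],1)+b[1],2)))
    print(n,tag,"sleeve,eye,caps",r)
```

```text
scene a sleeve,eye,caps [(187.32, 192.78), (275.74, 211.42), (377.57, 209.75)]
scene m sleeve,eye,caps [(175.0, 180.0), (281.69, 198.55), (377.57, 209.75)]
scene q sleeve,eye,caps [(175.0, 180.0), (281.85, 197.92), (377.57, 209.75)]
scene v sleeve,eye,caps [(187.33, 193.21), (281.85, 197.92), (377.57, 209.75)]
top a sleeve,eye,caps [(339.09, 202.54), (198.25, 124.65), (100.62, 190.62)]
top m sleeve,eye,caps [(330.0, 185.0), (197.52, 146.05), (100.69, 190.67)]
top q sleeve,eye,caps [(330.0, 185.0), (199.78, 145.96), (100.67, 190.65)]
top v sleeve,eye,caps [(338.57, 202.25), (197.44, 146.96), (100.63, 190.64)]
```

```bash
python3 -c "
from rig import env
print(env.close_job())"
```

```text
the job is handed in; nothing more can be done
None
```

I took the pole from its rest, dropped the hook into the eye and drew the flap shut. I then seated the seal, unhooked, and laid the pole back in its rest. The job was handed in at about 26 s of the 72 s allowed; no verdict is reported.

- **Drawing and seal:** the draw took about 7–10 N. At the stop the hook stopped advancing and the force rose. I held the pull for about 2 s; the wrist readings ran from 15.0 to 18.2 N along the pull, about 19 N at most with the vertical part. The 25 N limit was never reached in the readings, which come mostly at the end of each move rather than continuously.
- **Flap:** after unhooking, the eye sat at the same pixel in the scene view before and after the return trip, and the flap was still against its stop.
- **Pole:** it lies in both forks with the finger down, the sleeve within about half a pixel (1–2 mm) of where it started. It touched down at about 9 N. The gripper is open and well clear.
- **Flasks and beaker:** the flask caps show no shift in pixels. For the beaker I only compared the overhead views by eye; it looks unmoved.
- **Disagreements:** the hook's pixel in the scene view was 1–2 px from its prediction throughout, which is within the camera calibration. The flap angle could not be read directly, so "fully shut" rests on the force rise at the stop and the pictures.

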